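Unload the plaster-plaque mould onto the drying rack

ROBOT

A 7-joint arm with a two-finger parallel gripper is mounted at the origin on the work surface. World frame = base frame: x ahead of the robot, y to its left, z up, the work surface at z = 0. Lengths are in m, angles in rad, forces in N, time in s.
With the tool pointing down it reaches from about 0.4 to 0.875 m from the base axis. Payload 6.5 kg.
Tool frame: the origin (TCP) lies midway between the tips of the shut fingers; the grasp point (between the pads) lies 19 mm behind it; z points along the fingers, y is the direction in which the jaws open and shut (so a half turn about z gives the same grasp; the last joint's range is limited). The gripper opens to 88 mm and grips with 3 to 60 N. Pads are 18 mm wide; open, the fingers measure 123 mm over their backs; the gripper's body (75 mm by 187 mm) begins 45 mm behind the grasp point.
Start: joints at [-1.365, 0.536, -0.004, 1.538, 0.003, 1.067, -0.071], TCP at [0.174, 0.626, 0.202] pointing down, gripper open.
Joint ranges: [-2.7, 2.7], [-0.37, 2.16], [-1.27, 1.26], [0.24, 2.4], [-1.31, 4.45], [0.19, 1.91], [-2.76, 2.76]. Speed limits (rad/s): [2.39, 2.39, 3.14, 3.14, 3.14, 3.14, 3.14].

INTERFACE

Orientations are given as a unit quaternion [w, x, y, z].
In Python, from workcell import r, cams gives the robot as it stands.
- The arm moves only by the shell command python3 -m crank 'ROWS'. ROWS is JSON, one flat list of numbers, 7 for each row, row after row: the shift along the tool's x, y, z in cm, then the turn, a rotation vector about the tool's x, y, z in rad, then the closure in counts, from 0 (fully open) to 255 (shut). In form: [dx, dy, dz, ax, ay, az, hand, dx, dy, dz, ax, ay, az, hand, ...]. A call has 1 to 10 rows; each row shifts and turns the commanded pose from where the row before left it, along the tool's axes as they then stand; what a row does not reach is not made up. A row lasts 1/10 s, in which the tool goes at most 50 mm and 8.59 degrees, less where a joint would pass 70% of its speed; a pose out of reach is approached as far as the arm can. A call is refused whole if a number of a shift passes 5 or a number of a turn 0.15, either way. A call with a gripper value outside its range is refused whole. The fingers move at their own pace and stop on an object; the grip force is fixed at half the most. Time passes only in rows, so rows that do not move let the fingers close. It gives the time, the measured TCP pose, the force and the opening at its end, in the units of the state.
- r.state(): the state, without advancing time (a new reading comes with each control period).
- cams.get_image(name): name is "scene" or "top" or "wrist"; returns the picture (384x512x3 uint8, red, green, blue); there is no depth.
- cams.camera_model(name): a dict with "K" (3x3 intrinsics, pixels), "k1" (the pictures are not rectified: a ray, as slopes to the right and down, at radius r is drawn at 1 + k1 r^2 times it, then the intrinsics apply), "cam_to_world" (4x4, takes a point from camera to world coordinates). Camera axes: x right, y down, z forward; pixel columns grow to the right and rows downward; lengths in m; the calibration is good to about 2 mm. A picture is of the moment at which its call begins: read the wrist's pose just before it. camera_model takes no time and is no camera call; for the wrist camera it gives the pose at the moment of the call.
- r.finish_job(): hands the job in, once; it reports no verdict.
The state is a dict: "t": time; "joint_pos": joint angles; "qd": joint speeds; "effort": joint torques, N m; "tcp_pos": TCP position; "ee_rot": TCP orientation; "wrist_force": force on the tool from outside, world axes, zero at the start; "ft_torque": the same for the moment, N m; "opening": opening from 0.0 (shut) to 1.0 (fully open).
Only numpy, scipy, OpenCV 4.12 (cv2) and the standard library are available. Lean on these libraries where they do the work, as an engineer would, in place of code of your own. Each camera call takes 0.05 s, during which the arm holds its last target. There are 200 camera calls.

TASK

Unload the plaster mould. First stand the tin that is in the way behind the mould on the middle of the round cork mat, then swing the mould's retaining bail fully back; then lift out every plaque and lean them side by side in the drying rack, arch up, each with its foot against the front lip and its back resting on the rear board, and let go. Last, swing the bail closed over the empty mould again; never let a plaque fall over, and leave the other things on the bench alone.

Things in the scene. Friction and masses are not known exactly. Their poses are not given: they have to be found in the camera images.
- mould: Fixed wooden mould, 110 (x) x 250 (y) x 85 mm high, open on top; origin at the centre of its underside, z up. Four upright cavities in a row at y = -84, -28, 28, 84 mm, x = 0; each 80 mm (x) by 18 mm (y), floor 10 mm above the underside, solid wood between. Each is empty or holds one plaque, whose top 62 mm stands proud.
- bail (a joint): Hinge of the steel retaining bail (basket-handle shape) over the plaques. 0 = closed, bar above the mould's middle, 156 mm above the table, 3 mm clear of the plaques; positive swings it up and over to the mould's +x side, stop at 2.05 rad. Axis along the mould's y at mould x = 50, z = 50 mm; bar 117 mm from it (50 back, 106 up at 0). Stiff by friction: 3 to 6 N at the bar; stays where left.
- bail_bar (a point): Middle of the bail's straight round bar (12 mm diameter, 262 mm long, along the mould's y). With the bail closed, 42 mm of free space lies under this point between the two middle plaques, so fingers closing along the mould's x can pinch the bar here from above.
- rack: Fixed wooden drying rack, 380 mm long (y), origin at the centre of its underside. Base 8 mm thick. Front lip on the robot's side: inner face at x = -19 mm, top 24 mm above the table. Rear board on the far side: face at x = 19 mm, 14 mm thick, top 78 mm above the table. A plaque, foot at the lip and back on the rear board, leans 0.34 rad, top to +x. Room for four at y = -132, -44, 44, 132 mm.
- mat: Fixed round cork mat, 110 mm diameter, 3 mm thick; origin at the centre of its underside.
- tin: Loose upright plain metal tin, 66 mm diameter, 62 mm high, about 0.3 kg, origin at the centre of its underside. Starts standing close behind the mould (on its +x side), where the bail has to swing down.
- plaque0: Loose white plaster plaque (may be absent), 76 mm wide (its x), 14 mm thick (its y), 137 mm high (its z), about 0.18 kg: a flat rectangle 99 mm high with a half-round top of radius 38 mm; both faces alike. Origin at the middle of its foot (underside). Starts standing in a mould cavity, its thickness along the mould's y.
- plaque0_top (a point): Highest point of the arch of this plaque, 137 mm above its foot (None if absent).
- plaque1: Loose white plaster plaque (may be absent), 76 mm wide (its x), 14 mm thick (its y), 137 mm high (its z), about 0.18 kg: a flat rectangle 99 mm high with a half-round top of radius 38 mm; both faces alike. Origin at the middle of its foot (underside). Starts standing in a mould cavity, its thickness along the mould's y.
- plaque1_top (a point): Highest point of the arch of this plaque, 137 mm above its foot (None if absent).
- plaque2: Loose white plaster plaque (may be absent), 76 mm wide (its x), 14 mm thick (its y), 137 mm high (its z), about 0.18 kg: a flat rectangle 99 mm high with a half-round top of radius 38 mm; both faces alike. Origin at the middle of its foot (underside). Starts standing in a mould cavity, its thickness along the mould's y.
- plaque2_top (a point): Highest point of the arch of this plaque, 137 mm above its foot (None if absent).
- plaque3: Loose white plaster plaque (may be absent), 76 mm wide (its x), 14 mm thick (its y), 137 mm high (its z), about 0.18 kg: a flat rectangle 99 mm high with a half-round top of radius 38 mm; both faces alike. Origin at the middle of its foot (underside). Starts standing in a mould cavity, its thickness along the mould's y.
- plaque3_top (a point): Highest point of the arch of this plaque, 137 mm above its foot (None if absent).
- mug: Bystander: white mug, 80 mm diameter, 90 mm high, loose; leave it alone.
- jar: Bystander: glass jar, 68 mm diameter, 90 mm high, loose; leave it alone.
- tape: Bystander: roll of tape lying flat, 68 mm diameter, 25 mm high, loose; leave it alone.

How it is judged:
By the outcome, as a careful person would: the job done as asked, in the order asked, and still so for the second after the job is handed in, with the robot touching nothing.
Of plaque0, plaque1, plaque2, plaque3 only 2 to 4 are there at a start; the rules pass over those that are not, and their reading is None.
At some moment in a run one of tin may be knocked a few centimetres aside while the robot is not near it.
It also fails if it takes over 210 s, if anything falls off the work surface, if the arm or the gripper's body presses on something with over 40 N, if the wrist force passes 120 N, or if a joint passes its speed limit or range.

## Working session

There is one attempt and no reset: what is moved stays moved. The work goes in short steps, Python scripts to look and compute and a shell command to move; the robot and the scene stay as the last step left them, time stands still between calls to the robot, and variables do not carry over. Pictures are saved under pics/ and viewed, about 12 in all and at most 16, crops included, and the job is handed in when it is done.

```bash
ls; mkdir -p pics; python3 - <<'E'
from workcell import r,cams
import cv2
s=r.state();print(s)
for n in("scene","top"):
    im=cams.get_image(n);cv2.imwrite(f"pics/{n}0.png",im[:,:,::-1])
    m=cams.camera_model(n);print(n,m)
E
```

```text
pics
{'t': 0.0, 'joint_pos': array([-1.36522895,  0.53715882, -0.00442313,  1.53884186,  0.00260636,
        1.06728009, -0.07122879]), 'qd': array([-1.19709836e-03, -2.42985325e-04, -1.41977875e-03, -2.34076453e-05,
        1.45373289e-04, -1.34737603e-04,  1.93467286e-03]), 'effort': array([ 1.32173104e-04, -5.70995486e+01,  9.90747884e-01, -2.51614934e+01,
       -5.62852586e-02,  1.79146486e-02,  1.68013667e-04]), 'tcp_pos': array([0.17433692, 0.62550149, 0.20095622]), 'ee_rot': array([-4.56164166e-05,  1.35449592e-01,  9.90783882e-01, -8.40007517e-04]), 'wrist_force': array([-0.6317345 , -0.37944701,  0.31064538]), 'ft_torque': array([-0.01363376, -0.0446518 ,  0.00323513]), 'opening': 1.0000195092991433}
scene {'K': array([[431.65749072,   0.        , 256.79590958],
       [  0.        , 431.65749072, 188.06776875],
       [  0.        ,   0.        ,   1.        ]]), 'k1': -0.10200147751598125, 'cam_to_world': array([[ 0.55087307,  0.70412538, -0.44804723,  1.08720629],
       [ 0.83454744, -0.45937696,  0.30414368, -0.33636836],
       [ 0.00833271, -0.54146123, -0.84068443,  1.04141431],
       [ 0.        ,  0.        ,  0.        ,  1.        ]])}
top {'K': array([[349.79770404,   0.        , 250.729598  ],
       [  0.        , 349.79770404, 191.02099103],
       [  0.        ,   0.        ,   1.        ]]), 'k1': 0.020165065001315947, 'cam_to_world': array([[ 0.00261039, -0.99597577,  0.0895849 ,  0.54856311],
       [-0.99989615, -0.00386934, -0.01388237,  0.00846324],
       [ 0.01417314, -0.08953935, -0.99588244,  0.92722476],
       [ 0.        ,  0.        ,  0.        ,  1.        ]])}
```

```bash
python3 - <<'E'
import cv2,numpy as np
for n in("scene","top"):
    im=cv2.imread(f"pics/{n}0.png");cv2.imwrite(f"pics/{n}0b.png",cv2.resize(im,(800,600),interpolation=cv2.INTER_CUBIC))
E
```

```text
(no output)
```

View pics/top0b.png

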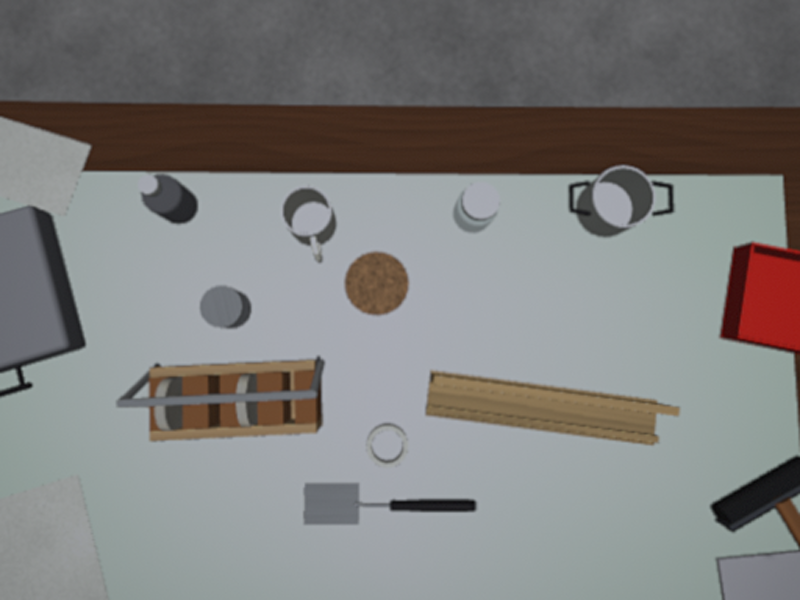

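View pics/scene0b.png

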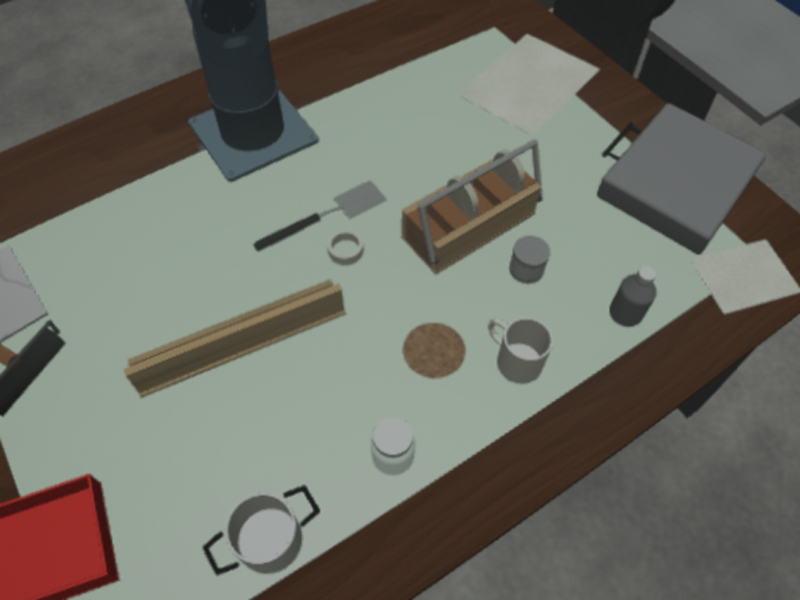

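The top view shows the mould with the bail closed, at (235,400), with two plaques visible. The tin is at (222,307), the mat at (377,283) and the rack at (545,407). I'll crop both views for exact pixels.

```bash
python3 - <<'E'
import cv2,numpy as np
a=cv2.imread("pics/top0.png");b=cv2.imread("pics/scene0.png")
# mould crop top: orig x 70-215,y 180-290 ; rack: x265-440,y 230-290
def c(im,x,y,w,h,k):return cv2.resize(im[y:y+h,x:x+w],None,fx=k,fy=k,interpolation=cv2.INTER_CUBIC)
A=c(a,70,185,160,100,5);cv2.imwrite("pics/c1.png",A)
B=np.vstack([c(a,265,230,180,60,4.4444),c(b,75,170,160,64,5)[:320]]);cv2.imwrite("pics/c2.png",B)
C=c(b,250,80,120,120,5);cv2.imwrite("pics/c3.png",C);print(A.shape,B.shape,C.shape)
E
```

```text
(500, 800, 3) (587, 800, 3) (600, 600, 3)
```

View pics/c1.png

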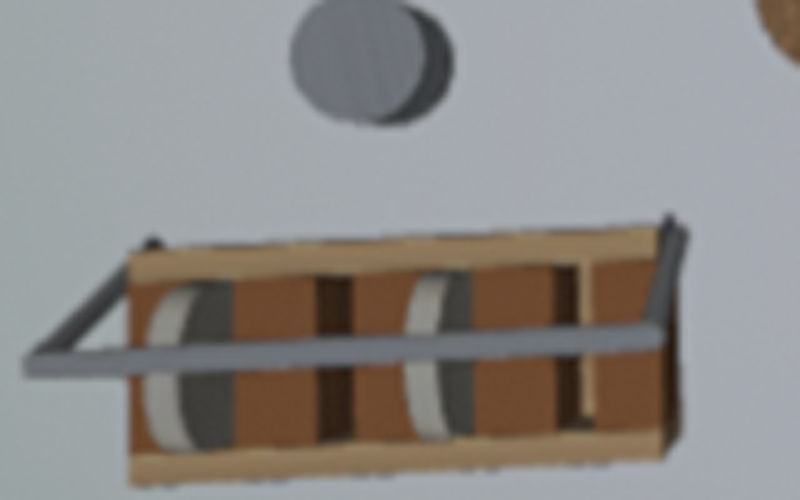

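View pics/c2.png

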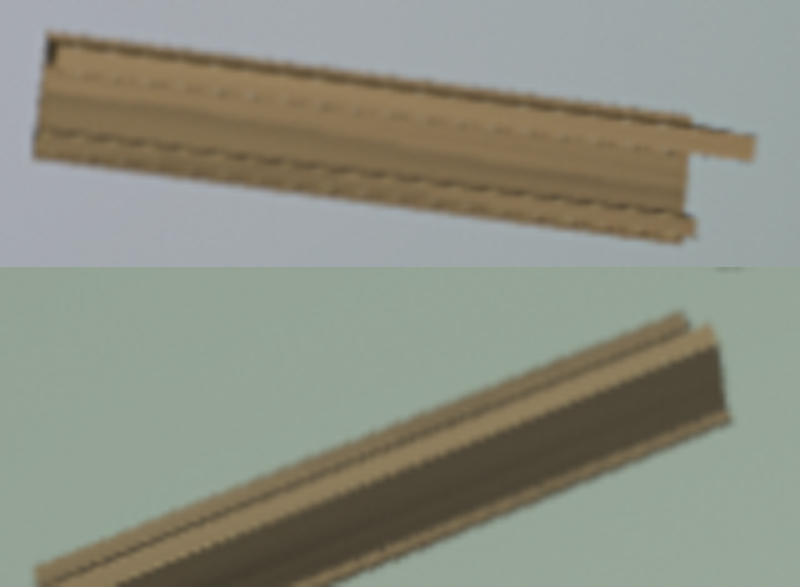

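View pics/c3.png

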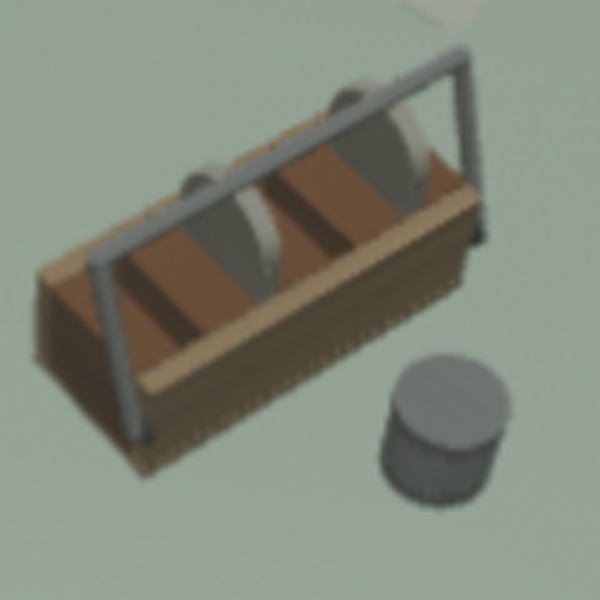

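Two plaques are present, in the cavities at mould y = +84 (leftmost) and -28. Next I'll fit the poses from the corners I read off.

```bash
cat > h.py <<'E'
import numpy as np,cv2
from scipy.optimize import least_squares
from scipy.spatial.transform import Rotation as R
from workcell import r,cams
def orig(p,k,x,y): p=np.atleast_2d(np.array(p,float));return (p+.5)/k-.5+[x,y]
def proj(m,P):
    P=np.atleast_2d(P);T=np.linalg.inv(m["cam_to_world"]);c=P@T[:3,:3].T+T[:3,3]
    s=c[:,:2]/c[:,2:];s=s*(1+m["k1"]*(s**2).sum(1,keepdims=True));K=m["K"]
    return s*[K[0,0],K[1,1]]+K[:2,2]
def unproj(m,p,z):
    p=np.atleast_2d(p);out=[]
    K=m["K"];d=(p-K[:2,2])/[K[0,0],K[1,1]];s=d.copy()
    for _ in range(20): s=d/(1+m["k1"]*(s**2).sum(1,keepdims=True))
    D=np.c_[s,np.ones(len(s))]@m["cam_to_world"][:3,:3].T;o=m["cam_to_world"][:3,3]
    return o+D*((z-o[2])/D[:,2])[:,None]
def fit(obs,x0):
    """obs: list of (model, local xyz, pixel); returns x,y,yaw and residual px"""
    def f(v):
        Rz=R.from_euler('z',v[2]).as_matrix();t=np.array([v[0],v[1],0])
        return np.concatenate([(proj(m,Rz@np.array(l)+t)-p).ravel() for m,l,p in obs])
    q=least_squares(f,x0,loss='soft_l1');return q.x,f(q.x).reshape(-1,2)
E
python3 - <<'E'
from h import *
np.set_printoptions(precision=4,suppress=True)
t=cams.camera_model("top");s=cams.camera_model("scene")
T1=lambda x,y:orig([x,y],5,70,185)[0]
S3=lambda x,y:orig([x,y],5,250,80)[0]
T2=lambda x,y:orig([x,y],800/180,265,230)[0]
S2=lambda x,y:orig([x,y-267],5,75,170)[0]
F=lambda x,y:orig([x,y],1.5625,0,0)[0]
o=[(t,[.055,.125,.085],T1(130,252)),(t,[-.055,.125,.085],T1(130,485)),(t,[-.055,-.125,.085],T1(663,458)),
(s,[-.055,-.125,.085],S3(40,272)),(s,[.055,-.125,.085],S3(145,392)),(s,[.055,.125,.085],S3(481,196))]
v,e=fit(o,[.4,.2,0]);print("mould",v,e.tolist())
print("tin",unproj(t,T1(358,60),.062),unproj(s,S3(450,402),.062))
print("mat",unproj(t,F(377,283),.003),unproj(s,F(434,350),.003))
o=[(t,[.019,-.19,.078],T2(755,160)),(t,[.033,-.19,.078],T2(755,134)),(t,[.033,.19,.078],T2(50,36)),
(s,[.033,.19,.078],S2(714,330)),(t,[-.019,-.19,.024],T2(695,217))]
v,e=fit(o,[.4,-.2,-.1]);print("rack",v,e.tolist())
print("mug,jar,tape",unproj(t,[F(312,218),F(480,200),F(388,443)],.09)[:,:2])
E
```

```text
mould [0.4704 0.2372 0.0477] [[-0.47092213596189936, -0.38988008779483607], [-0.35976538748778353, 0.4301685381994389], [0.39002798738872, 0.3691565788004141], [-1.670397900942362, -0.1899452593886508], [0.812258013187602, 0.7498326238881532], [0.061042596520223924, 0.5023397064036033]]
tin [[0.6115 0.2663 0.062 ]] [[0.6145 0.2667 0.062 ]]
mat [[0.6585 0.0213 0.003 ]] [[0.6612 0.0229 0.003 ]]
rack [ 0.4512 -0.2514 -0.1212] [[-0.6777323927515226, 0.11929864923575906], [-0.2521873038284639, 0.08018310099737391], [1.0394331939994572, 2.227756201318897], [0.9479027603237853, 1.812832126801169], [0.28882293828195316, -0.2446223252746904]]
mug,jar,tape [[ 0.7494  0.1215]
 [ 0.7796 -0.1405]
 [ 0.4066  0.0023]]
```

```bash
cat >> h.py <<'E'
MO=np.array([.4704,.2372,.0477]);RK=np.array([.4512,-.2514,-.1212]);TIN=np.array([.613,.2665]);MAT=np.array([.660,.022])
def RA(yaw): # jaw along local y
    return R.from_euler('z',yaw)*R.from_matrix(np.array([[-1,0,0],[0,1,0],[0,0,-1.]]).T)
def RB(yaw,tilt=0): # jaw along local x, tool x = local y
    return R.from_euler('z',yaw)*R.from_matrix(np.array([[0,1,0],[1,0,0],[0,0,-1.]]).T)*R.from_rotvec([tilt,0,0])
def loc(f,p): # local->world
    p=np.array(p,float);q=R.from_euler('z',f[2]).apply(p);return q+[f[0],f[1],0]
def now():
    s=r.state();q=s["ee_rot"];return s,np.array(s["tcp_pos"]),R.from_quat([q[1],q[2],q[3],q[0]])
def go(pos,rot,via=None):
    """print turn (tool frame now), then shift in cm along the tool axes after the turn"""
    s,p,q=now();print("t %.1f tcp %s open %.3f F %s"%(s["t"],p.round(4),s["opening"],np.round(s["wrist_force"],1)))
    print("turn",(q.inv()*rot).as_rotvec().round(3),end=" ")
    for w in (via or [])+[pos]:
        print("shift",(rot.inv().apply(np.array(w)-p)*100).round(2),end=" ");p=np.array(w)
    print()
E
python3 -c "
from h import *
go([TIN[0],TIN[1],.2],RA(MO[2]))
print(cams.camera_model('wrist')['cam_to_world'].round(3))"
```

```text
t 0.1 tcp [0.1744 0.6255 0.2011] open 0.999 F [-0.  -0.3  0.1]
turn [-0.002 -0.    -0.319] shift [-42.1  -37.96   0.11] 
[[ 0.268  0.926  0.267  0.106]
 [ 0.963 -0.258 -0.074  0.646]
 [-0.     0.277 -0.961  0.383]
 [ 0.     0.     0.     1.   ]]
```

```bash
python3 -m crank '[0,0,0,0,0,-0.107,0, 0,0,0,0,0,-0.106,0, 0,0,0,0,0,-0.106,0, -3,-2.71,0,0,0,0,0, -3,-2.71,0,0,0,0,0, -3,-2.71,0,0,0,0,0, -3,-2.71,0,0,0,0,0, -3,-2.71,0,0,0,0,0, -3,-2.71,0,0,0,0,0, -3,-2.71,0,0,0,0,0]'
python3 -m crank '[-3,-2.71,0,0,0,0,0, -3,-2.71,0,0,0,0,0, -3,-2.71,0,0,0,0,0, -3,-2.71,0,0,0,0,0, -3,-2.71,0,0,0,0,0, -3,-2.71,0,0,0,0,0, -3,-2.71,0,0,0,0,0, 0,0,0,0,0,0,0, 0,0,0,0,0,0,0]'
python3 - <<'E'
from h import *
go([TIN[0],TIN[1],.2],RA(MO[2]))
m=cams.camera_model('wrist');im=cams.get_image('wrist')
im=im[:,:,::-1].copy()
for p in proj(m,[[TIN[0],TIN[1],.062],loc(MO,[.055,.125,.085]),loc(MO,[.055,-.125,.085]),loc(MO,[0,0,.156])]): cv2.drawMarker(im,tuple(int(round(v)) for v in p),(0,0,255),0,8)
cv2.imwrite('pics/w1.png',cv2.resize(im,(800,600)))
E
```

```text
t: 1.1
tcp_pos: [0.3942, 0.4451, 0.2015]
ee_rot: [-0.0, -0.024, 1.0, -0.0]
wrist_force: [1.0, 0.4, 0.1]
opening: 1.001
t: 2.0
tcp_pos: [0.6121, 0.266, 0.2011]
ee_rot: [-0.001, -0.023, 1.0, -0.0]
wrist_force: [-0.3, 0.6, -0.2]
opening: 1.003
t 2.0 tcp [0.6121 0.266  0.2011] open 1.003 F [-0.3  0.6 -0.2]
turn [-0.    -0.001 -0.003] shift [-0.09  0.05  0.11]
```

View pics/w1.png

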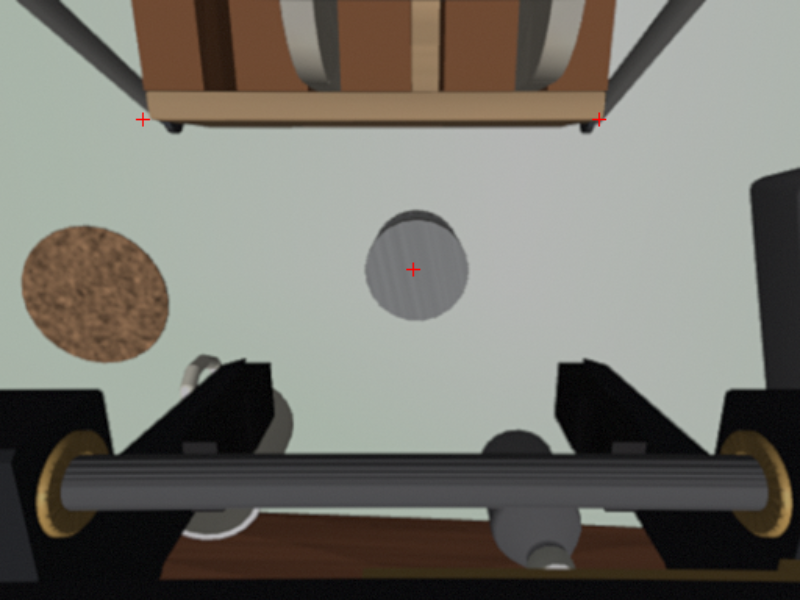

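```bash
python3 - <<'E'
from h import *
m=cams.camera_model('wrist');F=lambda x,y:orig([x,y],1.5625,0,0)[0]
print(unproj(m,F(416.5,269.5),.062),unproj(m,F(95,293),.003),unproj(m,[F(148,119.5),F(605,120)],.085))
print("tcp px",proj(m,[r.state()["tcp_pos"]])*1.5625)
v,e=fit([(m,[.055,-.125,.085],F(148,119.5)),(m,[.055,.125,.085],F(605,120))],MO);print(v,e)
E
```

```text
[[0.61220848 0.27077965 0.062     ]] [[0.65561939 0.02778968 0.003     ]] [[0.53051203 0.11982996 0.085     ]
 [0.5184882  0.36945553 0.085     ]]
tcp px [[410.39057674 346.33614941]]
[0.46956896 0.24199674 0.04813673] [[-0.04912297  0.00703303]
 [ 0.04965065  0.00508624]]
```

```bash
sed -i 's/^MO=.*/MO=np.array([.470,.2393,.048]);RK=np.array([.4512,-.2514,-.1212]);TIN=np.array([.6125,.2685]);MAT=np.array([.6585,.0240])/' h.py
python3 -m crank '[0,0.2,3.8,0,0,0,0, 0,0,4,0,0,0,0, 0,0,4,0,0,0,0, 0,0,3,0,0,0,0, 0,0,2,0,0,0,0, 0,0,0,0,0,0,0, 0,0,0,0,0,0,255, 0,0,0,0,0,0,255, 0,0,0,0,0,0,255, 0,0,0,0,0,0,255]'
python3 -m crank '[0,0,0,0,0,0,255, 0,0,0,0,0,0,255, 0,0,0,0,0,0,255, 0,0,0,0,0,0,255]'
python3 -c "
from h import *
go([MAT[0],MAT[1],.0365],RA(MO[2]))"
```

```text
t: 3.05
tcp_pos: [0.6125, 0.2694, 0.035]
ee_rot: [0.001, -0.024, 1.0, 0.0]
wrist_force: [-0.0, -0.5, -0.4]
opening: 0.662
t: 3.45
tcp_pos: [0.6118, 0.269, 0.0338]
ee_rot: [-0.0, -0.024, 1.0, -0.0]
wrist_force: [1.1, 0.4, 0.7]
opening: 0.299
t 3.5 tcp [0.6118 0.269  0.0338] open 0.299 F [1.1 0.4 0.7]
turn [-0.    -0.    -0.001] shift [ -3.49 -24.69  -0.27]
```

The opening of 0.30 means the fingers closed past the tin, which should stop them at 0.75. I'll look again.

```bash
python3 -m crank '[0,0,0,0,0,0,0, 0,0,0,0,0,0,0, 0,0,0,0,0,0,0, 0,0,0,0,0,0,0, 0,0,0,0,0,0,0, 0,0,0,0,0,0,0, 0,0,0,0,0,0,0, 0,0,0,0,0,0,0]'
python3 - <<'E'
from h import *
im=cams.get_image('wrist');im2=cams.get_image('scene');print(r.state()['opening'])
cv2.imwrite('pics/w2.png',np.hstack([cv2.resize(im,(400,300)),cv2.resize(im2[60:240,200:440],(400,300))])[:,:,::-1])
E
```

```text
t: 4.25
tcp_pos: [0.6118, 0.269, 0.0338]
ee_rot: [0.0, -0.024, 1.0, -0.0]
wrist_force: [0.0, 0.5, -0.2]
opening: 0.992
1.0007509104924261
```

View pics/w2.png

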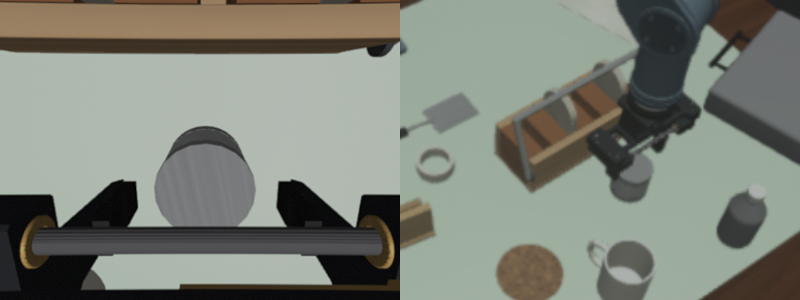

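```bash
python3 - <<'E'
from h import *
m=cams.camera_model('wrist');s=cams.camera_model('scene');F=lambda x,y:orig([x*2,y*2],1.5625,0,0)[0]
print(unproj(m,F(205,187),.062),"scene",unproj(s,[339.5,161.5],.062))
p=r.state()["tcp_pos"];g=np.array(p)+[0,0,.019]
print("tcp,gp px",proj(m,[p,g])*1.5625/2, "tin top rim sim", proj(m,[[p[0],p[1]+.033,.062],[p[0],p[1]-.033,.062]])*1.5625/2)
E
```

```text
[[0.61039869 0.26883943 0.062     ]] scene [[0.6184445 0.2631112 0.062    ]]
tcp,gp px [[205.20581206 173.14761276]
 [205.06719713 183.23820796]] tin top rim sim [[255.30114336 191.11023313]
 [154.39090385 186.74140324]]
```

```bash
python3 -m crank '[0,0,0,0,0,0,255, 0,0,0,0,0,0,255, 0,0,0,0,0,0,255, 0,0,0,0,0,0,255, 0,0,0,0,0,0,255, 0,0,0,0,0,0,255, 0,0,0,0,0,0,255, 0,0,0,0,0,0,255, 0,0,0,0,0,0,255, 0,0,0,0,0,0,255]'
python3 - <<'E'
from h import *
im=cams.get_image('wrist');print(r.state()['opening'])
cv2.imwrite('pics/w3.png',cv2.resize(im,(400,300))[:,:,::-1])
E
```

```text
t: 5.35
tcp_pos: [0.6119, 0.269, 0.0338]
ee_rot: [0.0, -0.024, 1.0, 0.0]
wrist_force: [-0.0, 0.1, 0.2]
opening: 0.118
0.06759850417265124
```

View pics/w3.png

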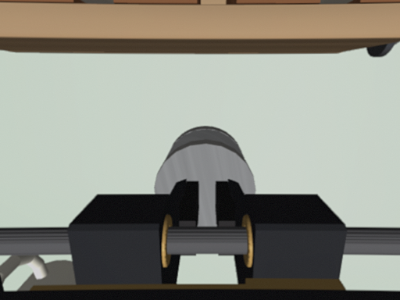

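```bash
python3 - <<'E'
from h import *
m=cams.camera_model('wrist');K=m["K"];print(K.tolist(),m["k1"])
c=np.linalg.inv(m["cam_to_world"])@np.append(r.state()["tcp_pos"],1);print("tcp in cam",c)
print("depth from gap",88*K[0,0]*1.5625/284)
im=cams.get_image('scene')[60:180,260:420]
cv2.imwrite('pics/s3.png',cv2.resize(im,(800,600),interpolation=cv2.INTER_CUBIC)[:,:,::-1])
E
```

```text
[[327.63318810362694, 0.0, 264.7367365900817], [0.0, 327.63318810362694, 191.450571688249], [0.0, 0.0, 1.0]] 0.023293122066404374
tcp in cam [-0.00122288  0.01793054  0.19456594  1.        ]
depth from gap 158.62522311355178
```

View pics/s3.png

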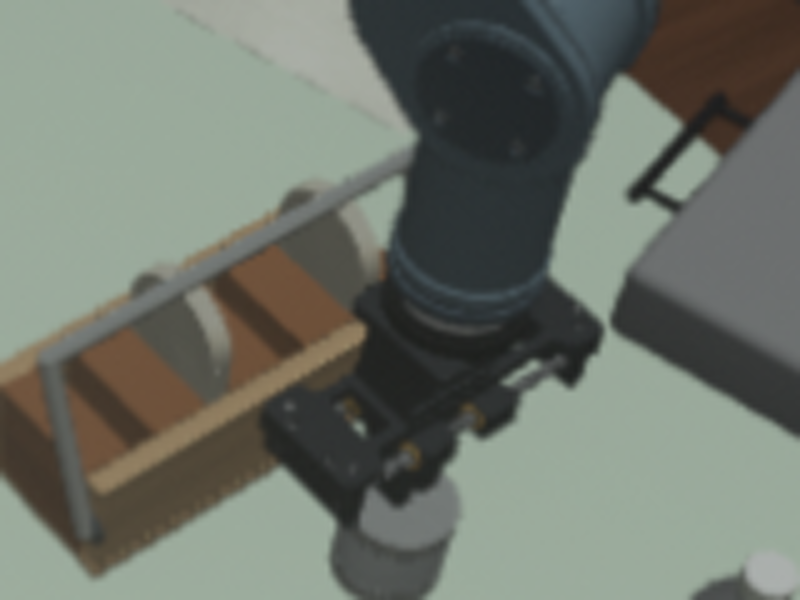

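The scene crop shows the fingers shut above the tin at (420,460). The visible finger gap (284 px for 88 mm) puts the real tips at about 159 mm depth, but the reported TCP is at 195 mm. So the tips sit about 36 mm above the reported TCP. I'll open and descend in small steps, watching the force.

```bash
python3 -m crank '[0,0,0,0,0,0,0, 0,0,0,0,0,0,0, 0,0,0,0,0,0,0, 0,0,0,0,0,0,0, 0,0,0,0,0,0,0, 0,0,0,0,0,0,0, 0,0,0,0,0,0,0, 0,0,0,0,0,0,0, 0,0,0,0,0,0,0, 0,0,0.5,0,0,0,0]'
python3 -m crank '[0,0,0.5,0,0,0,0, 0,0,0.5,0,0,0,0, 0,0,0,0,0,0,0]'
python3 -m crank '[0,0,0.5,0,0,0,0, 0,0,0.5,0,0,0,0, 0,0,0,0,0,0,0]'
python3 -m crank '[0,0,0.5,0,0,0,0, 0,0,0,0,0,0,0]'
```

```text
t: 6.45
tcp_pos: [0.6124, 0.2692, 0.0293]
ee_rot: [0.001, -0.024, 1.0, 0.0]
wrist_force: [-0.4, -0.1, 1.6]
opening: 0.908
t: 6.75
tcp_pos: [0.6111, 0.2686, 0.0176]
ee_rot: [-0.001, -0.024, 1.0, -0.0]
wrist_force: [0.1, -0.6, -0.2]
opening: 1.0
t: 7.05
tcp_pos: [0.6112, 0.2687, 0.0079]
ee_rot: [-0.001, -0.024, 1.0, -0.0]
wrist_force: [0.3, -0.2, 0.1]
opening: 1.003
t: 7.25
tcp_pos: [0.6114, 0.2688, 0.0032]
ee_rot: [-0.0, -0.024, 1.0, -0.0]
wrist_force: [-0.5, -0.0, 0.2]
opening: 0.999
```

```bash
python3 -m crank '[0,0,0.4,0,0,0,0, 0,0,0,0,0,0,0, 0,0,0,0,0,0,255, 0,0,0,0,0,0,255, 0,0,0,0,0,0,255, 0,0,0,0,0,0,255, 0,0,0,0,0,0,255, 0,0,0,0,0,0,255, 0,0,0,0,0,0,255]'
python3 -m crank '[0,0,0,0,0,0,255, 0,0,0,0,0,0,255]'
python3 -c "
from h import *
go([MAT[0],MAT[1],.0365],RA(MO[2]))"
```

```text
t: 8.15
tcp_pos: [0.612, 0.2688, -0.0]
ee_rot: [0.0, -0.024, 1.0, -0.0]
wrist_force: [-0.9, -1.0, 2.3]
opening: 0.741
t: 8.35
tcp_pos: [0.612, 0.2687, -0.0]
ee_rot: [0.0, -0.024, 1.0, -0.0]
wrist_force: [-0.5, -2.1, 2.1]
opening: 0.742
t 8.3 tcp [ 0.612   0.2687 -0.    ] open 0.742 F [-0.5 -2.1  2.1]
turn [-0.     0.    -0.001] shift [ -3.47 -24.67  -3.65]
```

```bash
python3 -m crank '[0,0,-3,0,0,0,255, 0,0,-3,0,0,0,255, -0.42,-3.01,0,0,0,0,255, -0.5,-3.6,0,0,0,0,255, -0.5,-3.6,0,0,0,0,255, -0.5,-3.6,0,0,0,0,255, -0.5,-3.6,0,0,0,0,255, -0.5,-3.6,0,0,0,0,255, -0.5,-3.6,0,0,0,0,255, 0,0,0,0,0,0,255]'
python3 -m crank '[0,0,0,0,0,0,255, 0,0,2,0,0,0,255, 0,0,2,0,0,0,255, 0,0,1,0,0,0,255, 0,0,0.4,0,0,0,255, 0,0,0,0,0,0,255]'
python3 -c "
from h import *
go([.658,.0245,.0032],RA(MO[2]))"
```

```text
t: 9.35
tcp_pos: [0.6579, 0.0162, 0.0593]
ee_rot: [-0.0, -0.019, 1.0, -0.003]
wrist_force: [0.5, 0.3, -1.2]
opening: 0.741
t: 9.95
tcp_pos: [0.6574, 0.0258, 0.0055]
ee_rot: [-0.0, -0.024, 1.0, 0.0]
wrist_force: [0.7, 0.6, -3.0]
opening: 0.744
t 9.9 tcp [0.6574 0.0258 0.0055] open 0.744 F [ 0.7  0.6 -3. ]
turn [ 0.    -0.001  0.   ] shift [-0.06 -0.13  0.23]
```

```bash
python3 -m crank '[0,-0.1,0.2,0,0,0,255, 0,0,0,0,0,0,255, 0,0,0,0,0,0,0, 0,0,0,0,0,0,0, 0,0,0,0,0,0,0, 0,0,0,0,0,0,0, 0,0,0,0,0,0,0, 0,0,-2,0,0,0,0, 0,0,-3,0,0,0,0, 0,0,-4,0,0,0,0]'
python3 -m crank '[0,0,-4,0,0,0,0, 0,0,-4,0,0,0,0, 0,0,-3,0,0,0,0, 0,0,0,0,0,0,0, 0,0,0,0,0,0,0]'
python3 - <<'E'
from h import *
print(r.state()['tcp_pos'])
im=cams.get_image('wrist');cv2.imwrite('pics/w4.png',cv2.resize(im,(800,600))[:,:,::-1])
E
```

```text
t: 10.95
tcp_pos: [0.6562, 0.0237, 0.0933]
ee_rot: [-0.002, -0.024, 1.0, -0.0]
wrist_force: [0.9, 0.7, 0.6]
opening: 0.998
t: 11.45
tcp_pos: [0.6578, 0.0238, 0.2042]
ee_rot: [0.001, -0.024, 1.0, 0.0]
wrist_force: [-0.7, 0.5, -0.6]
opening: 1.002
[0.65783673 0.02377343 0.20421196]
```

View pics/w4.png

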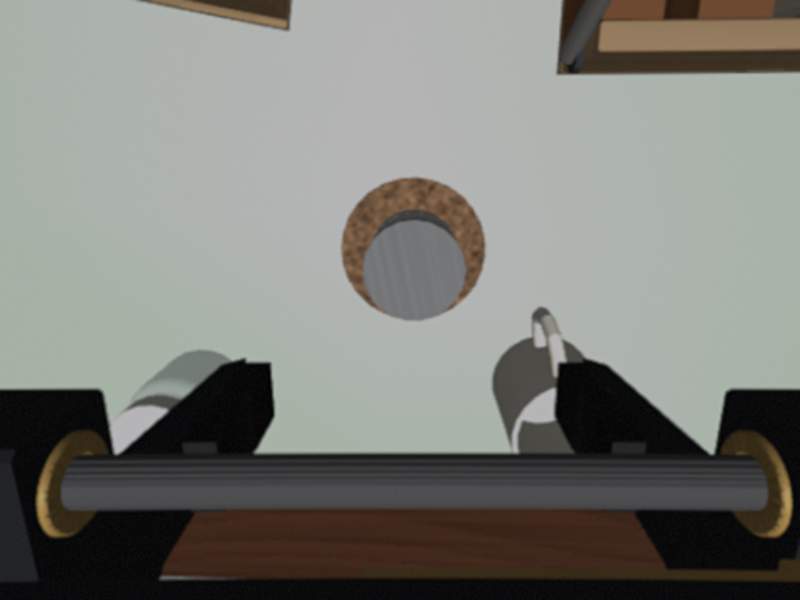

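The tin stands centred on the mat (mat centre (414,249), tin top centre (414,269), consistent with height parallax). Now the bail.

```bash
cat >> h.py <<'E'
MO=np.array([.470,.2400,.048]);D=.036
def tip(pos,rot): return np.array(pos)+D*rot.apply([0,0,1])   # reported TCP for wanted true tip
def got(pos,rot,via=None): go(tip(pos,rot),rot,[tip(v,rot) for v in via or []])
E
python3 - <<'E'
from h import *
B=RB(MO[2])
got(loc(MO,[0,0,.137]),B,[loc(MO,[0,0,.24])])
th=np.linspace(0,2.05,21)-.4407;P=.117*np.c_[np.sin(th),np.cos(th)]
d=np.diff(P,axis=0)*100;print(np.c_[d[:,0],-d[:,1]].round(2).tolist())
E
```

```text
t 11.5 tcp [0.657  0.0238 0.2029] open 0.999 F [-0.5  0.3  0.5]
turn [-1.00e-03 -1.00e-03  1.57e+00] shift [ 22.49 -17.64  -0.11] shift [ 0.   0.  10.3] 
[[1.11, -0.46], [1.15, -0.34], [1.18, -0.22], [1.19, -0.1], [1.2, 0.02], [1.19, 0.15], [1.17, 0.27], [1.13, 0.39], [1.09, 0.5], [1.03, 0.61], [0.96, 0.71], [0.89, 0.81], [0.8, 0.89], [0.7, 0.97], [0.6, 1.04], [0.49, 1.09], [0.38, 1.14], [0.26, 1.17], [0.14, 1.19], [0.02, 1.2]]
```

```bash
python3 -m crank '[0,0,0,0,0,0.143,0, 0,0,0,0,0,0.143,0, 0,0,0,0,0,0.143,0, 0,0,0,0,0,0.143,0, 0,0,0,0,0,0.143,0, 0,0,0,0,0,0.143,0, 0,0,0,0,0,0.143,0, 0,0,0,0,0,0.143,0, 0,0,0,0,0,0.142,0, 0,0,0,0,0,0.142,0]'
python3 -m crank '[0,0,0,0,0,0.142,0, 3.21,-2.52,0,0,0,0,0, 3.21,-2.52,0,0,0,0,0, 3.21,-2.52,0,0,0,0,0, 3.21,-2.52,0,0,0,0,0, 3.21,-2.52,0,0,0,0,0, 3.21,-2.52,0,0,0,0,0, 3.21,-2.52,0,0,0,0,0, 0,0,0,0,0,0,0, 0,0,0,0,0,0,0]'
python3 - <<'E'
from h import *
got(loc(MO,[0,0,.137]),RB(MO[2]),[loc(MO,[0,0,.24])])
im=cams.get_image('wrist');cv2.imwrite('pics/w5.png',cv2.resize(im,(800,600))[:,:,::-1])
E
```

```text
t: 12.5
tcp_pos: [0.6565, 0.0237, 0.2017]
ee_rot: [-0.001, 0.639, 0.769, -0.001]
wrist_force: [0.1, 0.8, -0.1]
opening: 0.996
t: 13.5
tcp_pos: [0.4695, 0.2399, 0.2026]
ee_rot: [-0.0, 0.689, 0.725, -0.001]
wrist_force: [-0.8, -0.5, -0.2]
opening: 1.001
t 13.5 tcp [0.4695 0.2399 0.2026] open 1.001 F [-0.8 -0.5 -0.2]
turn [-0.002  0.001  0.002] shift [ 0.01  0.06 -0.14] shift [ 0.   0.  10.3]
```

View pics/w5.png

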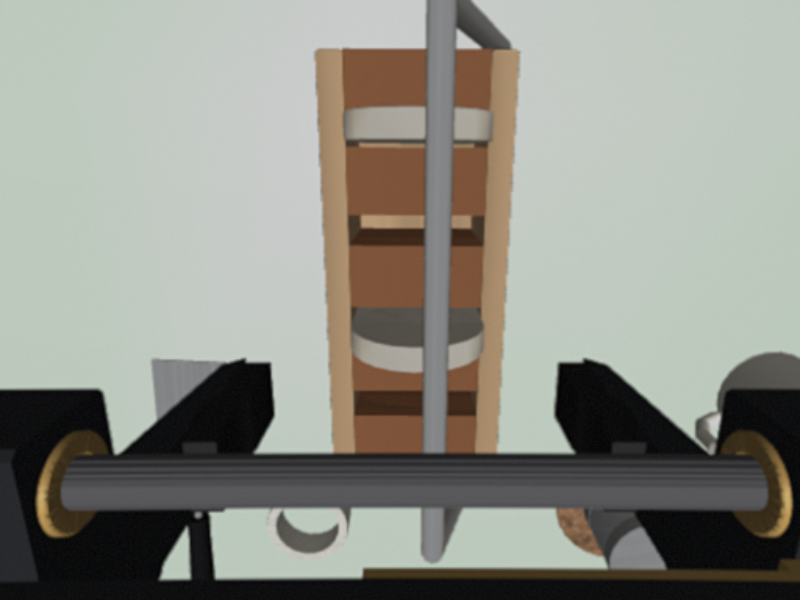

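```bash
python3 - <<'E'
from h import *
m=cams.camera_model('wrist');F=lambda x,y:orig([x,y],1.5625,0,0)[0]
v,e=fit([(m,[-.055,.125,.085],F(316,50)),(m,[.055,.125,.085],F(519,51)),(m,[-.055,-.06,.085],F(333,420)),(m,[.055,-.06,.085],F(498,420))],MO);print(v,e.tolist())
a=unproj(m,[F(316,50),F(519,51)],.085);print(a)
b=unproj(m,[F(441,50),F(436.5,300),F(432,545)],.156);print(b)
q=R.from_euler('z',-v[2]).apply(b-[v[0],v[1],0]);print("bar in mould",q)
E
```

```text
[0.47196615 0.2367147  0.04364403] [[-1.2065995164957712, 1.2141286793546087], [1.1963101936579505, 1.2291608200691329], [-2.6273042149318826, -30.633479601744142], [2.7193872261034926, -30.15706383219893]]
[[0.41257284 0.36016145 0.085     ]
 [0.52036678 0.36487175 0.085     ]]
[[0.47611287 0.35103594 0.156     ]
 [0.48071873 0.24554231 0.156     ]
 [0.48650344 0.10898341 0.156     ]]
bar in mould [[ 0.00913063  0.11403146  0.156     ]
 [ 0.0091294   0.00843733  0.156     ]
 [ 0.00895051 -0.12824391  0.156     ]]
```

```bash
sed -i 's/^MO=np.array(\[.470,.2400.*/MO=np.array([.469,.2384,.048]);D=.036/' h.py; python3 - <<'E'
from h import *
t=cams.camera_model("top");s=cams.camera_model("scene")
pt=orig([[27,364],[662,334]],5,70,185);ps=orig([[466,54],[96,258]],5,250,80)
for z in(.15,.156,.162):
    for m,p in((t,pt),(s,ps)):
        print(z,R.from_euler('z',-MO[2]).apply(unproj(m,p,z)-[MO[0],MO[1],0]).round(4).tolist())
E
```

```text
0.15 [[0.0103, 0.1392, 0.15], [0.0098, -0.135, 0.15]]
0.15 [[0.0044, 0.1441, 0.15], [0.0029, -0.1252, 0.15]]
0.156 [[0.0108, 0.1363, 0.156], [0.0103, -0.1357, 0.156]]
0.156 [[0.0084, 0.1391, 0.156], [0.0068, -0.1285, 0.156]]
0.162 [[0.0112, 0.1335, 0.162], [0.0107, -0.1365, 0.162]]
0.162 [[0.0123, 0.1341, 0.162], [0.0108, -0.1317, 0.162]]
```

The bail starts slightly ajar: both views give the bar at mould x ≈ +10 mm, z ≈ 160 mm, so θ ≈ 0.1. I'll pinch it there.

```bash
python3 - <<'E'
from h import *
got(loc(MO,[0.0105,0,.141]),RB(MO[2]),[loc(MO,[0.0105,0,.24])])
th=np.linspace(.1,2.05,20)-.4407;P=.117*np.c_[np.sin(th),np.cos(th)]
d=np.diff(P,axis=0)*100;print(np.c_[d[:,0],-d[:,1]].round(2).tolist())
E
```

```text
t 13.6 tcp [0.4704 0.2388 0.2028] open 0.999 F [ 0.2 -0.  -0.3]
turn [-0.001  0.002 -0.   ] shift [-0.04  0.91 -0.12] shift [0.  0.  9.9] 
[[1.15, -0.34], [1.18, -0.22], [1.2, -0.1], [1.2, 0.02], [1.19, 0.15], [1.17, 0.27], [1.14, 0.38], [1.09, 0.5], [1.03, 0.61], [0.97, 0.71], [0.89, 0.81], [0.8, 0.89], [0.71, 0.97], [0.6, 1.04], [0.49, 1.09], [0.38, 1.14], [0.26, 1.17], [0.14, 1.19], [0.02, 1.2]]
```

```bash
python3 -m crank '[0,0.9,2,0,0,0,0, 0,0,2.5,0,0,0,0, 0,0,2.5,0,0,0,0, 0,0,2,0,0,0,0, 0,0,0.8,0,0,0,0, 0,0,0,0,0,0,0, 0,0,0,0,0,0,255, 0,0,0,0,0,0,255, 0,0,0,0,0,0,255, 0,0,0,0,0,0,255]'
python3 -m crank '[0,0,0,0,0,0,255, 0,0,0,0,0,0,255, 0,0,0,0,0,0,255, 0,0,0,0,0,0,255, 0,0,0,0,0,0,255, 0,0,0,0,0,0,255, 0,0,0,0,0,0,255, 0,0,0,0,0,0,255]'
```

```text
t: 14.55
tcp_pos: [0.48, 0.2404, 0.1064]
ee_rot: [0.0, 0.69, 0.724, 0.001]
wrist_force: [-0.3, -0.3, 0.0]
opening: 0.659
t: 15.35
tcp_pos: [0.4796, 0.2401, 0.1057]
ee_rot: [-0.0, 0.69, 0.724, -0.0]
wrist_force: [-1.1, -0.3, -0.8]
opening: 0.12
```

```bash
python3 -m crank '[0,1.15,-0.34,0,0,0,255, 0,1.18,-0.22,0,0,0,255, 0,1.2,-0.1,0,0,0,255, 0,1.2,0.02,0,0,0,255, 0,1.19,0.15,0,0,0,255, 0,1.17,0.27,0,0,0,255, 0,1.14,0.38,0,0,0,255, 0,1.09,0.5,0,0,0,255, 0,1.03,0.61,0,0,0,255]'
python3 -m crank '[0,0.97,0.71,0,0,0,255, 0,0.89,0.81,0,0,0,255, 0,0.8,0.89,0,0,0,255, 0,0.71,0.97,0,0,0,255, 0,0.6,1.04,0,0,0,255, 0,0.49,1.09,0,0,0,255, 0,0.38,1.14,0,0,0,255, 0,0.26,1.17,0,0,0,255]'
python3 -m crank '[0,0.14,1.19,0,0,0,255, 0,0.02,1.2,0,0,0,255, 0,0,0,0,0,0,255, 0,0,0,0,0,0,255]'
python3 -c "
from h import *
got(loc(MO,[0.167,0,.0265]),RB(MO[2]))"
```

```text
t: 16.25
tcp_pos: [0.5806, 0.2447, 0.0917]
ee_rot: [-0.002, 0.69, 0.724, -0.003]
wrist_force: [-5.9, -1.7, -2.3]
opening: 0.104
t: 17.05
tcp_pos: [0.6342, 0.2473, 0.0141]
ee_rot: [0.0, 0.69, 0.724, -0.0]
wrist_force: [-3.3, -1.9, 2.4]
opening: 0.097
t: 17.45
tcp_pos: [0.6374, 0.2474, -0.0093]
ee_rot: [0.001, 0.69, 0.724, 0.001]
wrist_force: [5.4, -0.7, -4.5]
opening: 0.094
t 17.4 tcp [ 0.6374  0.2474 -0.0093] open 0.094 F [ 5.4 -0.7 -4.5]
turn [ 0.003  0.    -0.   ] shift [-0.09 -0.17  0.02]
```

```bash
python3 -m crank '[0,-0.05,0.3,0,0,0,255, 0,0,0,0,0,0,255]'
python3 -m crank '[0,-0.05,0.3,0,0,0,255, 0,0,0,0,0,0,255]'
```

```text
t: 17.65
tcp_pos: [0.6376, 0.2475, -0.0112]
ee_rot: [0.002, 0.69, 0.724, 0.002]
wrist_force: [7.3, -1.1, -3.1]
opening: 0.095
t: 17.85
tcp_pos: [0.6377, 0.2475, -0.0137]
ee_rot: [0.002, 0.69, 0.724, 0.002]
wrist_force: [8.1, -0.6, -0.9]
opening: 0.094
```

```bash
python3 -m crank '[0,-0.1,0.4,0,0,0,255, 0,0,0,0,0,0,255]'
python3 -m crank '[0,-0.1,0.4,0,0,0,255, 0,0,0,0,0,0,255]'
```

```text
t: 18.05
tcp_pos: [0.6378, 0.2475, -0.0173]
ee_rot: [0.003, 0.69, 0.724, 0.003]
wrist_force: [10.1, -0.4, -1.0]
opening: 0.096
t: 18.25
tcp_pos: [0.6378, 0.2476, -0.0195]
ee_rot: [0.003, 0.69, 0.724, 0.004]
wrist_force: [6.3, -2.4, 9.7]
opening: 0.095
```

```bash
python3 -m crank '[0,0,0,0,0,0,0, 0,0,0,0,0,0,0, 0,0,0,0,0,0,0, 0,0,0,0,0,0,0, 0,0,0,0,0,0,0, 0,0,0,0,0,0,0, 0,0,-3,0,0,0,0, 0,0,-4,0,0,0,0, 0,0,-4,0,0,0,0, 0,0,-4,0,0,0,0]'
python3 -m crank '[0,0,-4,0,0,0,0, 0,0,-3,0,0,0,0, 0,-3,0,0,0,-0.15,0, 0,-3,0,0,0,-0.15,0, 0,0,0,0,0,-0.15,0, 0,0,0,0,0,-0.15,0, 0,0,0,0,0,-0.15,0, 0,0,0,0,0,-0.15,0, 0,0,0,0,0,-0.15,0, 0,0,0,0,0,-0.15,0]'
python3 - <<'E'
from h import *
got(loc(MO,[.12,.084,.26]),RA(MO[2]))
im=cams.get_image('scene');cv2.imwrite('pics/s5.png',cv2.resize(im[60:240,240:420],(600,600))[:,:,::-1])
E
```

```text
t: 19.25
tcp_pos: [0.6323, 0.2474, 0.1284]
ee_rot: [-0.0, 0.69, 0.724, -0.0]
wrist_force: [0.5, -0.2, -0.6]
opening: 0.978
t: 20.25
tcp_pos: [0.5731, 0.2401, 0.197]
ee_rot: [-0.0, 0.158, 0.987, -0.0]
wrist_force: [0.2, -0.3, -0.0]
opening: 0.998
t 20.2 tcp [0.5731 0.2401 0.197 ] open 0.998 F [ 0.2 -0.3 -0. ]
turn [-0.    -0.    -0.365] shift [-1.59  8.73 -2.7 ]
```

View pics/s5.png

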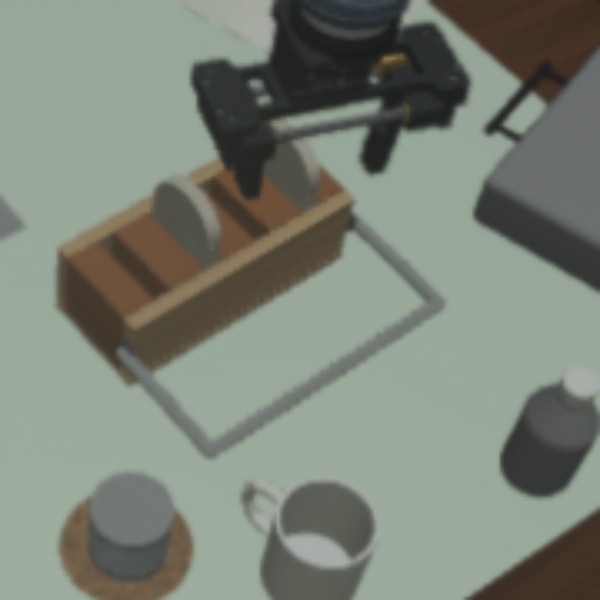

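The bail lies fully back, at about (210,450)–(440,302), and the tin is on the mat. Next is the plaque at y = +84.

```bash
python3 -m crank '[0,0,0,0,0,-0.13,0, 0,0,0,0,0,-0.12,0, 0,0,0,0,0,-0.115,0]'
python3 - <<'E'
from h import *
s=cams.camera_model('scene')
th=2.05-.4407;b=[.05+.117*np.sin(th),.05+.117*np.cos(th)]
for y in(-.131,.131):print(((proj(s,loc(MO,[b[0],y,b[1]]))-[240,60])/.3).round(0))
got(loc(MO,[0,.084,.100]),RA(MO[2]),[loc(MO,[0,.084,.24])])
E
```

```text
t: 20.6
tcp_pos: [0.5731, 0.2401, 0.1969]
ee_rot: [-0.0, -0.022, 1.0, -0.0]
wrist_force: [-0.1, -0.0, -0.2]
opening: 1.0
[[207. 449.]]
[[436. 301.]]
t 20.6 tcp [0.5731 0.2401 0.1969] open 1.000 F [-0.1 -0.  -0.2]
turn [-0.    -0.    -0.004] shift [10.41  8.73 -0.71] shift [ 0.  0. 14.]
```

```bash
python3 -m crank '[2.6,2.18,-0.7,0,0,0,0, 2.6,2.18,0,0,0,0,0, 2.6,2.18,0,0,0,0,0, 2.6,2.18,0,0,0,0,0, 0,0,0,0,0,0,0, 0,0,4,0,0,0,0, 0,0,4,0,0,0,0, 0,0,3,0,0,0,0, 0,0,2,0,0,0,0, 0,0,1,0,0,0,0]'
python3 -m crank '[0,0,0,0,0,0,0, 0,0,0,0,0,0,0]'
python3 - <<'E'
from h import *
got(loc(MO,[0,.084,.100]),RA(MO[2]))
im=cams.get_image('wrist');cv2.imwrite('pics/w6.png',cv2.resize(im,(800,600))[:,:,::-1])
E
```

```text
t: 21.6
tcp_pos: [0.4652, 0.3215, 0.062]
ee_rot: [-0.001, -0.02, 1.0, -0.001]
wrist_force: [0.1, 0.6, 0.6]
opening: 0.997
t: 21.8
tcp_pos: [0.4665, 0.3231, 0.0649]
ee_rot: [0.001, -0.021, 1.0, 0.0]
wrist_force: [-0.4, -0.1, 0.1]
opening: 1.001
t 21.8 tcp [0.4665 0.3231 0.0649] open 1.001 F [-0.4 -0.1  0.1]
turn [ 0.001  0.001 -0.007] shift [ 0.15 -0.07  0.09]
```

View pics/w6.png

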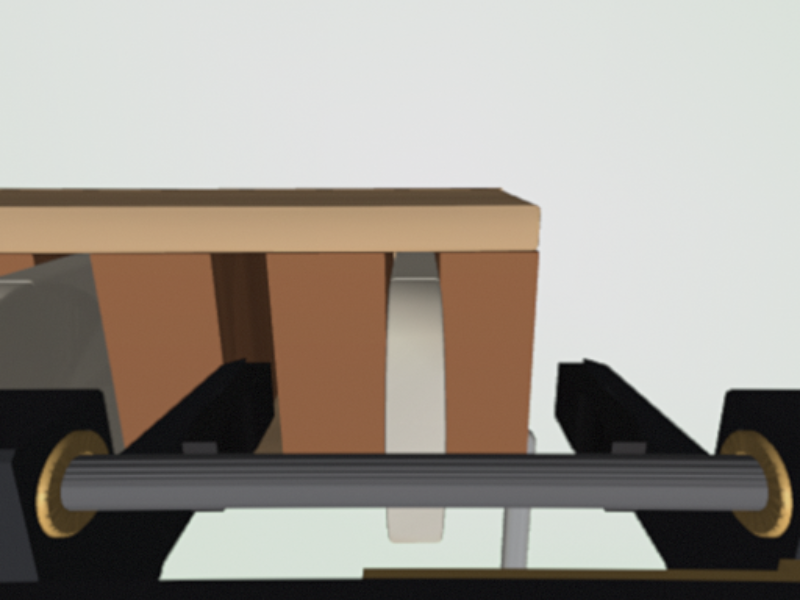

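The plaque sits centred between the fingers (416 px against 414). I'll close and lift.

```bash
python3 -m crank '[0.1,0,0,0,0,-0.006,255, 0,0,0,0,0,0,255, 0,0,0,0,0,0,255, 0,0,0,0,0,0,255, 0,0,0,0,0,0,255, 0,0,0,0,0,0,255, 0,0,0,0,0,0,255, 0,0,0,0,0,0,255, 0,0,0,0,0,0,255, 0,0,0,0,0,0,255]'
python3 -m crank '[0,0,0,0,0,0,255, 0,0,0,0,0,0,255, 0,0,0,0,0,0,255, 0,0,0,0,0,0,255]'
python3 -m crank '[0,0,-1,0,0,0,255, 0,0,-2,0,0,0,255, 0,0,-3,0,0,0,255, 0,0,-3,0,0,0,255, 0,0,-3,0,0,0,255, 0,0,-3,0,0,0,255, 0,0,0,0,0,0,255, 0,0,0,0,0,0,255]'
```

```text
t: 22.85
tcp_pos: [0.4646, 0.3229, 0.064]
ee_rot: [-0.0, -0.024, 1.0, -0.0]
wrist_force: [0.8, 0.6, 0.3]
opening: 0.156
t: 23.25
tcp_pos: [0.4646, 0.3229, 0.064]
ee_rot: [-0.0, -0.024, 1.0, -0.0]
wrist_force: [0.1, 0.5, -1.0]
opening: 0.154
t: 24.05
tcp_pos: [0.4647, 0.3228, 0.2145]
ee_rot: [0.0, -0.024, 1.0, 0.0]
wrist_force: [0.2, -0.5, -2.0]
opening: 0.161
```

```bash
python3 -m crank '[0,0,-2,0,0,0,255, 0,0,-2,0,0,0,255, 0,0,0,0,0,0.145,255, 0,0,0,0,0,0.145,255, 0,0,0,0,0,0.145,255, 0,0,0,0,0,0.145,255, 0,0,0,0,0,0.145,255, 0,0,0,0,0,0.145,255, 0,0,0,0,0,0.145,255, 0,0,0,0,0,0.145,255]'
python3 -m crank '[0,0,0,0,0,0.145,255, 0,0,0,0,0,0.145,255, 0,0,0,0,0,0.145,255, 0,0,0,0,0,0.145,255, 0,0,0,0,0,0,255]'
python3 -c "
from h import *
p=loc(RK,[-.01,-.132,.26]);go(p,RB(RK[2]))"
```

```text
t: 25.05
tcp_pos: [0.4636, 0.3221, 0.2521]
ee_rot: [-0.0, 0.53, 0.848, -0.002]
wrist_force: [-0.4, -0.0, -1.2]
opening: 0.159
t: 25.55
tcp_pos: [0.4637, 0.3222, 0.2523]
ee_rot: [0.0, 0.749, 0.663, -0.002]
wrist_force: [-0.2, 0.3, -1.5]
opening: 0.153
t 25.6 tcp [0.4637 0.3222 0.2523] open 0.153 F [-0.2  0.3 -1.5]
turn [-0.002  0.003 -0.001] shift [-70.29   4.7   -0.77]
```

```bash
python3 -m crank '[-3.5,0.235,0,0,0,0,255, -3.5,0.235,0,0,0,0,255, -3.5,0.235,0,0,0,0,255, -3.5,0.235,0,0,0,0,255, -3.5,0.235,0,0,0,0,255, -3.5,0.235,0,0,0,0,255, -3.5,0.235,0,0,0,0,255, -3.5,0.235,0,0,0,0,255, -3.5,0.235,0,0,0,0,255, -3.5,0.235,0,0,0,0,255]'
python3 -m crank '[-3.5,0.235,0,0,0,0,255, -3.5,0.235,0,0,0,0,255, -3.5,0.235,0,0,0,0,255, -3.5,0.235,0,0,0,0,255, -3.5,0.235,0,0,0,0,255, -3.5,0.235,0,0,0,0,255, -3.5,0.235,0,0,0,0,255, -3.5,0.235,0,0,0,0,255, -3.5,0.235,0,0,0,0,255, -3.5,0.235,0,0,0,0,255]'
python3 -m crank '[0,0,0,0,0,0,255, 0,0,0,0,0,0,255, 0,0,0,0,0,0,255]'
python3 - <<'E'
from h import *
go(loc(RK,[-.01,-.132,.26]),RB(RK[2]))
im=cams.get_image('wrist')[:,:,::-1].copy();m=cams.camera_model('wrist')
im=cv2.resize(im,(800,600))
for l in ([.019,.19,.078],[.033,.19,.078],[-.019,.19,.024],[.019,0,.078],[-.019,0,.024]):
    p=(proj(m,loc(RK,l))[0]+.5)*1.5625-.5;print(l,p.round(1))
cv2.imwrite('pics/w7.png',im)
E
```

```text
t: 26.55
tcp_pos: [0.4447, -0.0288, 0.2533]
ee_rot: [-0.0, 0.747, 0.665, -0.001]
wrist_force: [0.3, -0.9, -1.1]
opening: 0.157
t: 27.55
tcp_pos: [0.4261, -0.3785, 0.2529]
ee_rot: [-0.001, 0.747, 0.665, -0.0]
wrist_force: [-0.1, -0.5, -1.7]
opening: 0.155
t: 27.85
tcp_pos: [0.4269, -0.3762, 0.2533]
ee_rot: [-0.001, 0.748, 0.664, 0.0]
wrist_force: [-0.4, -0.3, -2.1]
opening: 0.157
t 27.9 tcp [ 0.4269 -0.3762  0.2533] open 0.157 F [-0.4 -0.3 -2.1]
turn [-0.001 -0.002  0.003] shift [-0.52 -0.1  -0.67] 
[0.019, 0.19, 0.078] [ 469.4 -337.3]
[0.033, 0.19, 0.078] [ 496.2 -337.3]
[-0.019, 0.19, 0.024] [ 399.6 -256.6]
[0.019, 0, 0.078] [458.2  64. ]
[-0.019, 0, 0.024] [400.9  76.1]
```

View pics/w7.png

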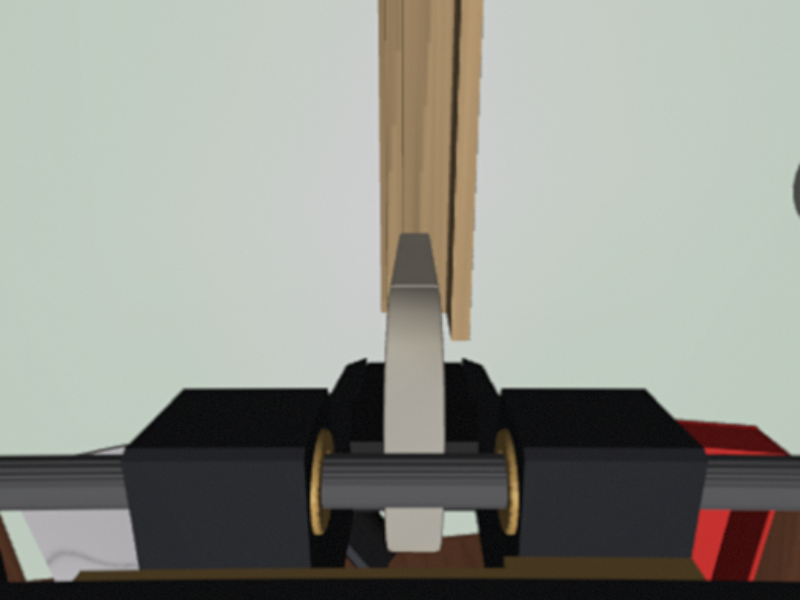

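```bash
python3 - <<'E'
from h import *
im=cv2.imread('pics/w7.png')[0:350,365:500];cv2.imwrite('pics/c7.png',cv2.resize(im,(540,600),interpolation=cv2.INTER_CUBIC))
E
```

```text
(no output)
```

View pics/c7.png

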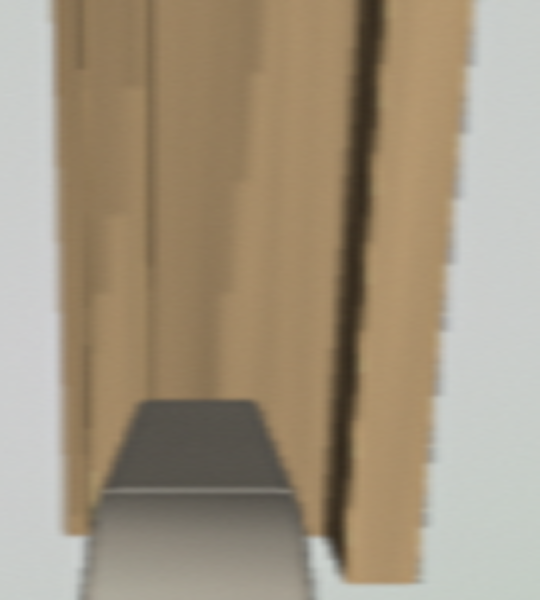

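```bash
python3 - <<'E'
from h import *
m=cams.camera_model('wrist');F=lambda x,y:orig([x,y],1.5625,0,0)[0]-[3.3,-.7]
f=unproj(m,[F(461.25,0),F(451.75,338)],.078);b=unproj(m,[F(483,23),F(469.5,338)],.078);l=unproj(m,[F(402.5,20),F(403,220)],.024)
print(f,b,l,sep="\n")
for e in(f,b,l): d=e[0]-e[1];print("yaw",np.arctan2(-d[0],d[1]))
inv=lambda p,Y:R.from_euler('z',-Y).apply(p-[RK[0],RK[1],0])
print(inv(f,RK[2]),inv(b,RK[2]),inv(l,RK[2]),sep="\n")
E
```

```text
[[ 0.47198521 -0.21822875  0.078     ]
 [ 0.44408421 -0.43899965  0.078     ]]
[[ 0.48432738 -0.2324744   0.078     ]
 [ 0.45716527 -0.44054015  0.078     ]]
[[ 0.43435214 -0.21278521  0.024     ]
 [ 0.41665788 -0.35474555  0.024     ]]
yaw -0.12571343497122422
yaw -0.1298117100696175
yaw -0.12400281130716269
[[ 0.01662222  0.03544092  0.078     ]
 [ 0.01561786 -0.1870838   0.078     ]]
[[ 0.0305962   0.02279198  0.078     ]
 [ 0.02878921 -0.18703145  0.078     ]]
[[-0.02139293  0.03629456  0.024     ]
 [-0.02179389 -0.1067637   0.024     ]]
```

```bash
cat >> h.py <<'E'
RK=np.array([.4494,-.2492,-.1245])
def foot(fx,fy,fz,tau,h=.054): # reported TCP for a foot centre in rack frame
    return loc(RK,[fx+h*np.sin(tau),fy,fz+h*np.cos(tau)])
E
python3 - <<'E'
from h import *
T=.29;go(foot(-.0105,-.044,.013,T),RB(RK[2],T),[foot(-.0105,-.044,.19,T),foot(-.0105,-.044,.04,T)])
E
```

```text
t 27.9 tcp [ 0.4272 -0.376   0.2535] open 0.158 F [ 0.1  0.5 -0.6]
turn [ 0.289 -0.     0.007] shift [8.46 1.41 0.8 ] shift [-0.    4.29 14.37] shift [-0.    0.77  2.59]
```

```bash
python3 -m crank '[0,0,0,0.1,0,0.007,255, 0,0,0,0.1,0,0,255, 0,0,0,0.089,0,0,255, 2.86,0.41,0.2,0,0,0,255, 2.8,0.5,0.3,0,0,0,255, 2.8,0.5,0.3,0,0,0,255, 0,0.86,2.87,0,0,0,255, 0,0.86,2.87,0,0,0,255, 0,0.86,2.87,0,0,0,255, 0,0,0,0,0,0,255]'
python3 - <<'E'
from h import *
T=.29;go(foot(-.0105,-.044,.013,T),RB(RK[2],T),[foot(-.0105,-.044,.04,T)])
E
```

```text
t: 28.9
tcp_pos: [0.4475, -0.2921, 0.1494]
ee_rot: [-0.111, 0.742, 0.655, -0.096]
wrist_force: [0.1, 0.5, -2.0]
opening: 0.151
t 28.9 tcp [ 0.4475 -0.2921  0.1494] open 0.151 F [ 0.1  0.5 -2. ]
turn [-0.005 -0.003  0.   ] shift [-0.12  1.8   5.48] shift [-0.    0.77  2.59]
```

```bash
python3 -m crank '[-0.1,0.9,2.75,-0.003,-0.003,0,255, 0,0.9,2.75,0,0,0,255, 0,0,0,0,0,0,255, 0,0,0,0,0,0,255]'
python3 - <<'E'
from h import *
T=.29;go(foot(-.0105,-.044,.013,T),RB(RK[2],T))
E
```

```text
t: 29.3
tcp_pos: [0.4511, -0.2966, 0.096]
ee_rot: [-0.106, 0.743, 0.654, -0.095]
wrist_force: [-0.1, -0.4, -1.8]
opening: 0.157
t 29.3 tcp [ 0.4511 -0.2966  0.096 ] open 0.157 F [-0.1 -0.4 -1.8]
turn [ 0.005  0.003 -0.003] shift [0.28 0.64 3.07]
```

```bash
python3 -m crank '[0.1,0.3,1,0.003,0,0,255, 0.1,0.25,1,0,0,0,255, 0,0.13,0.6,0,0,0,255, 0,0,0,0,0,0,255, 0,0,0,0,0,0,255]'
python3 - <<'E'
from h import *
T=.29;go(foot(-.0105,-.044,.011,T),RB(RK[2],T))
E
```

```text
t: 29.8
tcp_pos: [0.4497, -0.2947, 0.0677]
ee_rot: [-0.107, 0.743, 0.654, -0.096]
wrist_force: [-0.4, -0.2, -2.0]
opening: 0.155
t 29.8 tcp [ 0.4497 -0.2947  0.0677] open 0.155 F [-0.4 -0.2 -2. ]
turn [ 0.001  0.002 -0.003] shift [0.11 0.04 0.51]
```

No contact yet. I'll lower in small steps along world -Z (tool y 0.09, z 0.29 per 3 mm).

```bash
python3 -m crank '[0,0.09,0.29,0,0,0,255, 0,0,0,0,0,0,255]'; python3 -m crank '[0,0.06,0.19,0,0,0,255, 0,0,0,0,0,0,255]'; python3 -m crank '[0,0.03,0.1,0,0,0,255, 0,0,0,0,0,0,255, 0,0,0,0,0,0,255]'
python3 - <<'E'
from h import *
T=.29;go(foot(-.0105,-.044,.0103,T),RB(RK[2],T))
E
```

```text
t: 30.0
tcp_pos: [0.4498, -0.2946, 0.0646]
ee_rot: [-0.107, 0.743, 0.654, -0.096]
wrist_force: [0.1, 0.1, -1.6]
opening: 0.158
t: 30.2
tcp_pos: [0.4499, -0.2945, 0.0625]
ee_rot: [-0.107, 0.743, 0.654, -0.096]
wrist_force: [0.2, 0.2, -1.0]
opening: 0.158
t: 30.5
tcp_pos: [0.45, -0.2947, 0.0618]
ee_rot: [-0.107, 0.743, 0.654, -0.096]
wrist_force: [-0.4, 0.1, -1.0]
opening: 0.157
t 30.5 tcp [ 0.45   -0.2947  0.0618] open 0.157 F [-0.4  0.1 -1. ]
turn [ 0.001  0.002 -0.003] shift [ 0.11 -0.13  0.01]
```

```bash
python3 -m crank '[0,-0.19,0.06,0,0,0,255, 0,0,0,0,0,0,255]'; python3 -m crank '[0,-0.1,0.03,0,0,0,255, 0,0,0,0,0,0,255]'
```

```text
t: 30.7
tcp_pos: [0.4488, -0.2945, 0.0618]
ee_rot: [-0.106, 0.743, 0.654, -0.096]
wrist_force: [2.6, -0.1, -1.0]
opening: 0.156
t: 30.9
tcp_pos: [0.4486, -0.2944, 0.0619]
ee_rot: [-0.106, 0.743, 0.654, -0.096]
wrist_force: [4.4, -0.5, -0.1]
opening: 0.155
```

```bash
python3 -m crank '[0,-0.1,0.03,0,0,0,255, 0,0,0,0,0,0,255]'; python3 -c "
from h import *
T=.34;go(foot(-.0124,-.044,.0103,T),RB(RK[2],T))"
```

```text
t: 31.1
tcp_pos: [0.4483, -0.2944, 0.0619]
ee_rot: [-0.105, 0.743, 0.654, -0.095]
wrist_force: [7.8, -1.2, -0.6]
opening: 0.153
t 31.1 tcp [ 0.4483 -0.2944  0.0619] open 0.153 F [ 7.8 -1.2 -0.6]
turn [ 0.056  0.003 -0.003] shift [0.1  0.12 0.03]
```

```bash
python3 -m crank '[0,0.15,0,0.03,0,0,255, 0,0.13,0,0.025,0,0,255, 0,0,0.05,0,0,0,255, 0,0,0,0,0,0,255]'; python3 -c "
from h import *
T=.34;go(foot(-.0124,-.044,.0103,T),RB(RK[2],T))"
```

```text
t: 31.5
tcp_pos: [0.4511, -0.2949, 0.0612]
ee_rot: [-0.125, 0.74, 0.651, -0.113]
wrist_force: [6.2, -0.3, 4.5]
opening: 0.155
t 31.5 tcp [ 0.4511 -0.2949  0.0612] open 0.155 F [ 6.2 -0.3  4.5]
turn [ 0.001  0.003 -0.003] shift [ 0.11 -0.17  0.05]
```

```bash
python3 -m crank '[0,0,0,0,0,0,190, 0,0,0,0,0,0,150, 0,0,0,0,0,0,130, 0,0,0,0,0,0,130, 0,0,0,0,0,0,130, 0,0,0,0,0,0,130, 0,0,-2,0,0,0,130, 0,0,-3,0,0,0,130, 0,0,-4,0,0,0,130, 0,0,-4,0,0,0,0]'
python3 -m crank '[0,0,-4,0,0,0,0, 0,0,0,-0.12,0,0,0, 0,0,0,-0.11,0,0,0, 0,0,0,-0.11,0,0,0, 0,0,0,0,0,0,0]'
python3 - <<'E'
from h import *
go(loc(RK,[0,-.044,.25]),RB(RK[2]))
im=cams.get_image('scene');im2=cams.get_image('wrist');cv2.imwrite('pics/s8.png',np.hstack([cv2.resize(im[140:280,60:247],(400,300)),cv2.resize(im2,(400,300))])[:,:,::-1])
E
```

```text
t: 32.5
tcp_pos: [0.4918, -0.2994, 0.1839]
ee_rot: [-0.128, 0.74, 0.651, -0.115]
wrist_force: [1.1, -1.2, -1.2]
opening: 0.558
t: 33.0
tcp_pos: [0.5015, -0.3017, 0.2209]
ee_rot: [-0.001, 0.752, 0.659, -0.002]
wrist_force: [-0.6, -0.3, 0.4]
opening: 0.995
t 33.0 tcp [ 0.5015 -0.3017  0.2209] open 0.995 F [-0.6 -0.3  0.4]
turn [-0.003  0.002 -0.007] shift [ 0.16 -5.82 -2.91]
```

View pics/s8.png

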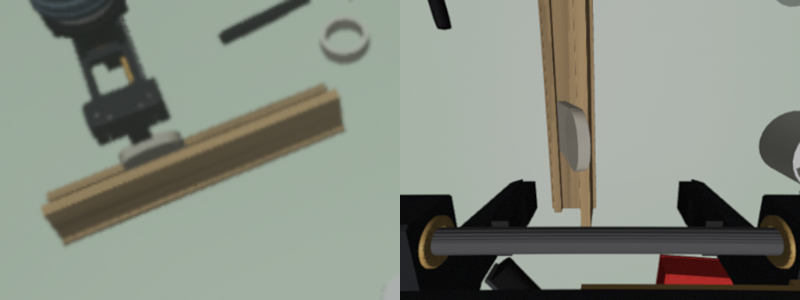

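The plaque leans in the rack with its back on the board. That was my 16th view, so from here I'll check numerically. Next is the second plaque, at mould y = -28.

```bash
python3 -m crank '[0,0,-2,0,0,-0.145,0, 0,0,0,0,0,-0.145,0, 0,0,0,0,0,-0.145,0, 0,0,0,0,0,-0.145,0, 0,0,0,0,0,-0.145,0, 0,0,0,0,0,-0.145,0, 0,0,0,0,0,-0.145,0, 0,0,0,0,0,-0.145,0, 0,0,0,0,0,-0.145,0, 0,0,0,0,0,-0.145,0]'
python3 -m crank '[0,0,0,0,0,-0.145,0, 0,0,0,0,0,-0.145,0, 0,0,0,0,0,0,0]'
python3 -c "
from h import *
got(loc(MO,[0,-.028,.100]),RA(MO[2]),[loc(MO,[0,-.028,.24])])"
```

```text
t: 34.1
tcp_pos: [0.5069, -0.3009, 0.2399]
ee_rot: [-0.003, 0.12, 0.993, -0.002]
wrist_force: [0.3, -0.2, -0.0]
opening: 1.0
t: 34.4
tcp_pos: [0.5067, -0.3011, 0.2399]
ee_rot: [-0.003, -0.022, 1.0, -0.001]
wrist_force: [-0.8, -0.4, 0.3]
opening: 1.0
t 34.4 tcp [ 0.5067 -0.3011  0.2399] open 1.000 F [-0.8 -0.4  0.3]
turn [-0.002 -0.006 -0.004] shift [ 1.17 51.27  3.59] shift [ 0.  0. 14.]
```

```bash
python3 -m crank '[0.1,4.66,0.3,0,-0.006,-0.004,0, 0.1,4.66,0.3,0,0,0,0, 0.1,4.66,0.3,0,0,0,0, 0.1,4.66,0.3,0,0,0,0, 0.1,4.66,0.3,0,0,0,0, 0.1,4.66,0.3,0,0,0,0, 0.1,4.66,0.3,0,0,0,0, 0.1,4.66,0.3,0,0,0,0, 0.1,4.66,0.3,0,0,0,0, 0.1,4.66,0.3,0,0,0,0]'
python3 -m crank '[0.17,4.67,0.6,0,0,0,0, 0,0,0,0,0,0,0, 0,0,0,0,0,0,0]'
python3 -c "
from h import *
got(loc(MO,[0,-.028,.100]),RA(MO[2]),[loc(MO,[0,-.028,.24])])"
```

```text
t: 35.4
tcp_pos: [0.4745, 0.1664, 0.2091]
ee_rot: [0.001, -0.021, 1.0, -0.001]
wrist_force: [0.0, -0.7, -0.0]
opening: 0.998
t: 35.7
tcp_pos: [0.4703, 0.2117, 0.2026]
ee_rot: [0.0, -0.023, 1.0, -0.002]
wrist_force: [-0.2, -1.6, -0.4]
opening: 1.0
t 35.7 tcp [0.4703 0.2117 0.2026] open 1.000 F [-0.2 -1.6 -0.4]
turn [-0.003  0.    -0.002] shift [ 0.01 -0.12 -0.14] shift [ 0.  0. 14.]
```

```bash
python3 -m crank '[0,-0.1,3.8,0,0,-0.002,0, 0,0,4,0,0,0,0, 0,0,3,0,0,0,0, 0,0,2,0,0,0,0, 0,0,1,0,0,0,0, 0,0,0,0,0,0,0, 0,0,0,0,0,0,0]'
python3 -c "
from h import *
got(loc(MO,[0,-.028,.100]),RA(MO[2]))
im=cams.get_image('wrist');g=cv2.cvtColor(cv2.resize(im,(800,600)),cv2.COLOR_RGB2HSV)
for row in(330,400,440):
  b=(g[row,280:550,1]<50)&(g[row,280:550,2]>110);i=np.where(b)[0];print(row,(i.min()+280,i.max()+280,len(i)) if len(i) else None)"
```

```text
t: 36.4
tcp_pos: [0.4715, 0.2087, 0.0658]
ee_rot: [0.001, -0.023, 1.0, -0.001]
wrist_force: [0.8, 0.6, 0.7]
opening: 1.0
t 36.4 tcp [0.4715 0.2087 0.0658] open 1.000 F [0.8 0.6 0.7]
turn [-0.002  0.003 -0.002] shift [0.11 0.18 0.18] 
330 (np.int64(394), np.int64(448), 55)
400 (np.int64(392), np.int64(450), 59)
440 (np.int64(392), np.int64(451), 60)
```

```bash
python3 -m crank '[0.1,0.19,0.17,0,0,0,0, 0,0,0,0,0,0,0, 0,0,0,0,0,0,255, 0,0,0,0,0,0,255, 0,0,0,0,0,0,255, 0,0,0,0,0,0,255, 0,0,0,0,0,0,255, 0,0,0,0,0,0,255, 0,0,0,0,0,0,255, 0,0,0,0,0,0,255]'
python3 -m crank '[0,0,0,0,0,0,255, 0,0,0,0,0,0,255, 0,0,0,0,0,0,255, 0,0,0,0,0,0,255, 0,0,0,0,0,0,255]'
python3 -m crank '[0,0,-1,0,0,0,255, 0,0,-2,0,0,0,255, 0,0,-3,0,0,0,255, 0,0,-4,0,0,0,255, 0,0,-4,0,0,0,255, 0,0,-4,0,0,0,255, 0,0,0,0,0,0,255, 0,0,0,0,0,0,255]'
```

```text
t: 37.45
tcp_pos: [0.4695, 0.211, 0.0633]
ee_rot: [0.001, -0.024, 1.0, -0.001]
wrist_force: [-0.3, 0.4, 0.3]
opening: 0.301
t: 37.95
tcp_pos: [0.4695, 0.2109, 0.0633]
ee_rot: [0.001, -0.024, 1.0, -0.001]
wrist_force: [0.3, -0.7, -0.4]
opening: 0.161
t: 38.75
tcp_pos: [0.4693, 0.2114, 0.2441]
ee_rot: [0.001, -0.024, 1.0, -0.001]
wrist_force: [-0.3, 0.3, -3.0]
opening: 0.157
```

```bash
python3 -m crank '[0,0,0,0,0,0.145,255, 0,0,0,0,0,0.145,255, 0,0,0,0,0,0.145,255, 0,0,0,0,0,0.145,255, 0,0,0,0,0,0.145,255, 0,0,0,0,0,0.145,255, 0,0,0,0,0,0.145,255, 0,0,0,0,0,0.145,255, 0,0,0,0,0,0.145,255, 0,0,0,0,0,0.145,255]'
python3 -m crank '[0,0,0,0,0,0.145,255, 0,0,0,0,0,0.145,255, 0,0,0,0.1,0,0,255, 0,0,0,0.1,0,0,255, 0,0,0,0.09,0,0,255, 0,0,0,0,0,0,255]'
python3 -c "
from h import *
T=.29;go(foot(-.0105,.044,.013,T,.0533),RB(RK[2],T),[foot(-.0105,.044,.18,T,.0533),foot(-.0105,.044,.04,T,.0533)])"
```

```text
t: 39.75
tcp_pos: [0.4677, 0.2106, 0.2413]
ee_rot: [0.001, 0.647, 0.762, -0.002]
wrist_force: [0.5, 0.4, -2.3]
opening: 0.153
t: 40.35
tcp_pos: [0.4696, 0.2096, 0.2403]
ee_rot: [-0.107, 0.742, 0.655, -0.099]
wrist_force: [-0.2, -0.6, -2.4]
opening: 0.155
t 40.4 tcp [0.4696 0.2096 0.2403] open 0.155 F [-0.2 -0.6 -2.4]
turn [-0.002  0.006 -0.001] shift [-41.37   4.25  -0.3 ] shift [-0.    4.   13.42] shift [-0.    0.77  2.59]
```

```bash
python3 -m crank '[-4.14,0.425,0,0,0.006,0,255, -4.14,0.425,0,0,0,0,255, -4.14,0.425,0,0,0,0,255, -4.14,0.425,0,0,0,0,255, -4.14,0.425,0,0,0,0,255, -4.14,0.425,0,0,0,0,255, -4.14,0.425,0,0,0,0,255, -4.14,0.425,0,0,0,0,255, -4.14,0.425,0,0,0,0,255, -4.14,0.425,0,0,0,0,255]'
python3 -m crank '[0,0,0,0,0,0,255, 0,0,0,0,0,0,255, 0,0.8,2.7,0,0,0,255, 0,0.8,2.7,0,0,0,255, 0,0.8,2.7,0,0,0,255, 0,0.8,2.7,0,0,0,255, 0,0.3,1,0,0,0,255, 0,0,0,0,0,0,255, 0,0,0,0,0,0,255]'
python3 -c "
from h import *
T=.29;go(foot(-.0105,.044,.013,T,.0533),RB(RK[2],T),[foot(-.0105,.044,.04,T,.0533)])"
```

```text
t: 41.35
tcp_pos: [0.4579, -0.2052, 0.2292]
ee_rot: [-0.109, 0.741, 0.656, -0.094]
wrist_force: [1.3, 0.3, -0.9]
opening: 0.16
t: 42.25
tcp_pos: [0.4597, -0.2036, 0.1078]
ee_rot: [-0.108, 0.741, 0.656, -0.093]
wrist_force: [0.4, 0.9, -2.1]
opening: 0.155
t 42.2 tcp [ 0.4597 -0.2036  0.1078] open 0.155 F [ 0.4  0.9 -2.1]
turn [ 0.003 -0.003  0.004] shift [-0.25  0.5   1.6 ] shift [-0.    0.77  2.59]
```

```bash
python3 -m crank '[-0.15,0.4,1.2,0.003,-0.003,0.004,255, -0.1,0.37,1.2,0,0,0,255, 0,0.3,1,0,0,0,255, 0,0,0,0,0,0,255, 0,0,0,0,0,0,255]'
python3 -c "
from h import *
T=.29;go(foot(-.0105,.044,.0103,T,.0533),RB(RK[2],T))"
```

```text
t: 42.75
tcp_pos: [0.4598, -0.2068, 0.0709]
ee_rot: [-0.108, 0.742, 0.654, -0.096]
wrist_force: [1.5, -0.2, -0.8]
opening: 0.156
t 42.8 tcp [ 0.4598 -0.2068  0.0709] open 0.156 F [ 1.5 -0.2 -0.8]
turn [-0.     0.    -0.001] shift [0.07 0.24 0.92]
```

```bash
python3 -m crank '[0.05,0.1,0.4,0,0,0,255, 0,0.06,0.25,0,0,0,255, 0,0,0,0,0,0,255]'; python3 -m crank '[0,0.04,0.14,0,0,0,255, 0,0,0,0,0,0,255]'; python3 -m crank '[0,0.03,0.1,0,0,0,255, 0,0,0,0,0,0,255, 0,0,0,0,0,0,255]'
python3 -c "
from h import *
T=.29;go(foot(-.0105,.044,.0103,T,.0533),RB(RK[2],T))"
```

```text
t: 43.05
tcp_pos: [0.4597, -0.206, 0.0641]
ee_rot: [-0.108, 0.742, 0.654, -0.096]
wrist_force: [2.6, -0.6, -4.7]
opening: 0.157
t: 43.25
tcp_pos: [0.4597, -0.206, 0.0631]
ee_rot: [-0.108, 0.742, 0.654, -0.096]
wrist_force: [4.1, -0.3, -3.1]
opening: 0.159
t: 43.55
tcp_pos: [0.4596, -0.2061, 0.0623]
ee_rot: [-0.108, 0.742, 0.654, -0.096]
wrist_force: [4.6, -0.2, 1.2]
opening: 0.156
t 43.5 tcp [ 0.4596 -0.2061  0.0623] open 0.156 F [ 4.6 -0.2  1.2]
turn [ 0.     0.    -0.001] shift [-0.    0.02  0.09]
```

```bash
python3 -m crank '[0,0.12,0.04,0.03,0,0,255, 0,0.1,0.03,0.02,0,0,255, 0,0,0,0,0,0,255, 0,0,0,0,0,0,255]'; python3 -c "
from h import *
T=.34;go(foot(-.0124,.044,.0103,T,.0533),RB(RK[2],T))"
```

```text
t: 43.95
tcp_pos: [0.4619, -0.2063, 0.0608]
ee_rot: [-0.126, 0.739, 0.652, -0.112]
wrist_force: [5.6, -0.8, -0.2]
opening: 0.161
t 44.0 tcp [ 0.4619 -0.2063  0.0608] open 0.161 F [ 5.6 -0.8 -0.2]
turn [ 0.001  0.    -0.001] shift [-0.01 -0.15  0.08]
```

Now release, retract and straighten. Then I'll check numerically with the scene and top cameras, including the tin on the mat.

```bash
python3 -m crank '[0,0,0.05,0,0,0,255, 0,0,0,0,0,0,200, 0,0,0,0,0,0,160, 0,0,0,0,0,0,130, 0,0,0,0,0,0,130, 0,0,0,0,0,0,130, 0,0,0,0,0,0,130, 0,0,-2,0,0,0,130, 0,0,-3,0,0,0,130, 0,0,-4,0,0,0,130]'
python3 -m crank '[0,0,-4,0,0,0,0, 0,0,-4,0,0,0,0, 0,0,0,-0.12,0,0,0, 0,0,0,-0.11,0,0,0, 0,0,0,-0.11,0,0,0, 4.5,0,0,0,0,0,0, 4.5,0,0,0,0,0,0, 4.5,0,0,0,0,0,0, 4.5,0,0,0,0,0,0, 0,0,0,0,0,0,0]'
python3 - <<'E'
from h import *
np.set_printoptions(precision=4,suppress=True)
for n,z,zz in(("top",.078,.1),("scene",.078,.1)):
    im=cams.get_image(n);cv2.imwrite(f"pics/{n}9.png",im[:,:,::-1]);m=cams.camera_model(n)
    old=cv2.imread(f"pics/{n}0.png")[:,:,::-1]
    d=np.abs(im.astype(int)-old).max(2)>45
    nl,L,S,C=cv2.connectedComponentsWithStats(d.astype(np.uint8))
    for i in range(1,nl):
        if S[i,4]>25:print(n,S[i].tolist(),C[i].round(0),"z.1",unproj(m,C[i],.1)[0][:2])
    # expected projections of plaque foot/top
    u=np.array([np.sin(.34),np.cos(.34)])
    for y in(-.044,.044):
        print(" exp top",proj(m,loc(RK,[-.0124+.137*u[0],y,.0103+.137*u[1]])).round(1))
    print(" exp tin top",proj(m,[.658,.0245,.062]).round(1))
E
```

```text
t: 44.95
tcp_pos: [0.4893, -0.2095, 0.1452]
ee_rot: [-0.129, 0.739, 0.651, -0.113]
wrist_force: [1.0, -0.7, -1.0]
opening: 0.489
t: 45.95
tcp_pos: [0.5402, -0.0268, 0.2202]
ee_rot: [-0.002, 0.747, 0.665, 0.0]
wrist_force: [-0.7, -0.2, -0.1]
opening: 0.998
top [221, 169, 136, 215, 21678] [284. 283.] z.1 [ 0.4085 -0.0807]
top [135, 183, 14, 3, 37] [141. 184.] z.1 [0.6383 0.2555]
top [128, 187, 33, 24, 590] [145. 199.] z.1 [0.6033 0.2467]
top [99, 191, 4, 40, 63] [100. 210.] z.1 [0.5764 0.349 ]
top [74, 237, 23, 24, 259] [ 86. 252.] z.1 [0.4801 0.3769]
top [96, 240, 91, 35, 836] [135. 256.] z.1 [0.4697 0.2655]
top [188, 250, 15, 5, 64] [195. 252.] z.1 [0.4795 0.1257]
top [370, 251, 26, 9, 149] [383. 255.] z.1 [ 0.474  -0.3121]
top [351, 254, 14, 12, 49] [358. 260.] z.1 [ 0.4632 -0.2539]
 exp top [[382.7 255.2]]
 exp top [[343.4 250.1]]
 exp tin top [[239.5 178.3]]
scene [111, 0, 14, 31, 177] [118.  12.] z.1 [-0.3273  0.0006]
scene [170, 0, 6, 21, 74] [173.   9.] z.1 [-0.2284  0.1739]
scene [187, 0, 17, 18, 193] [194.   8.] z.1 [-0.1923  0.2442]
scene [205, 1, 45, 33, 869] [228.  16.] z.1 [-0.0776  0.3196]
scene [245, 0, 16, 22, 177] [253.   9.] z.1 [-0.067   0.4173]
scene [149, 9, 19, 15, 142] [157.  15.] z.1 [-0.2262  0.1106]
scene [202, 40, 64, 123, 3797] [233.  98.] z.1 [0.2784 0.1214]
scene [325, 90, 21, 28, 169] [339. 101.] z.1 [0.4591 0.3847]
scene [297, 118, 8, 11, 43] [301. 123.] z.1 [0.4682 0.2349]
scene [347, 129, 23, 22, 57] [359. 140.] z.1 [0.6082 0.3347]
scene [326, 151, 25, 31, 517] [338. 165.] z.1 [0.6438 0.2274]
scene [283, 174, 22, 23, 40] [294. 186.] z.1 [0.6333 0.088 ]
scene [152, 192, 26, 13, 105] [164. 197.] z.1 [ 0.4797 -0.2098]
scene [118, 202, 28, 16, 128] [132. 210.] z.1 [ 0.4687 -0.2974]
scene [266, 208, 19, 8, 102] [275. 211.] z.1 [0.6689 0.005 ]
 exp top [[129.4 204.7]]
 exp top [[163.3 191.4]]
 exp tin top [[278.5 212. ]]
```

Both plaques appear where expected in both cameras. Now I'll close the bail.

```bash
python3 - <<'E'
from h import *
got(loc(MO,[.167,0,.0265]),RB(MO[2]),[loc(MO,[.167,0,.24])])
th=np.linspace(2.05,0,21)-.4407;P=.117*np.c_[np.sin(th),np.cos(th)]
d=np.diff(P,axis=0)*100;print(np.c_[d[:,0],-d[:,1]].round(2).tolist())
E
```

```text
t 46.0 tcp [ 0.5396 -0.0337  0.2204] open 0.998 F [-0.2 -0.9 -0.3]
turn [-0.001  0.    -0.171] shift [27.52 10.95  1.64] shift [ 0.    0.   21.35] 
[[-0.02, -1.2], [-0.14, -1.19], [-0.26, -1.17], [-0.38, -1.14], [-0.49, -1.09], [-0.6, -1.04], [-0.7, -0.97], [-0.8, -0.89], [-0.89, -0.81], [-0.96, -0.71], [-1.03, -0.61], [-1.09, -0.5], [-1.13, -0.39], [-1.17, -0.27], [-1.19, -0.15], [-1.2, -0.02], [-1.19, 0.1], [-1.18, 0.22], [-1.15, 0.34], [-1.11, 0.46]]
```

```bash
python3 -m crank '[0,0,0,0,0,-0.086,0, 0,0,0,0,0,-0.085,0, 3.93,1.57,0.2,0,0,0,0, 3.93,1.57,0.2,0,0,0,0, 3.93,1.57,0.2,0,0,0,0, 3.93,1.57,0.2,0,0,0,0, 3.93,1.57,0.2,0,0,0,0, 3.93,1.56,0.3,0,0,0,0, 3.93,1.56,0.3,0,0,0,0, 0,0,0,0,0,0,0]'
python3 -m crank '[0,0,4,0,0,0,0, 0,0,4,0,0,0,0, 0,0,0,0,0,0,0, 0,0,0,0,0,0,0]'
python3 -c "
from h import *
got(loc(MO,[.167,0,.0265]),RB(MO[2]))"
```

```text
t: 47.05
tcp_pos: [0.6368, 0.2506, 0.2028]
ee_rot: [-0.001, 0.689, 0.725, 0.0]
wrist_force: [-0.6, 0.8, -0.5]
opening: 1.002
t: 47.45
tcp_pos: [0.6372, 0.243, 0.1247]
ee_rot: [0.0, 0.692, 0.722, -0.001]
wrist_force: [0.7, 0.8, 0.2]
opening: 0.998
t 47.5 tcp [0.6372 0.243  0.1247] open 0.998 F [0.7 0.8 0.2]
turn [-0.002  0.002 -0.005] shift [ 0.35 -0.12 13.42]
```

```bash
python3 -m crank '[0.3,-0.1,3.4,0,0,-0.005,0, 0,0,4,0,0,0,0, 0,0,3,0,0,0,0, 0,0,2,0,0,0,0, 0,0,1,0,0,0,0, 0,0,0,0,0,0,0, 0,0,0,0,0,0,255, 0,0,0,0,0,0,255, 0,0,0,0,0,0,255, 0,0,0,0,0,0,255]'
python3 -m crank '[0,0,0,0,0,0,255, 0,0,0,0,0,0,255, 0,0,0,0,0,0,255, 0,0,0,0,0,0,255, 0,0,0,0,0,0,255, 0,0,0,0,0,0,255, 0,0,0,0,0,0,255, 0,0,0,0,0,0,255]'
```

```text
t: 48.45
tcp_pos: [0.6359, 0.2482, -0.0089]
ee_rot: [-0.0, 0.689, 0.725, 0.0]
wrist_force: [0.6, -0.6, 0.2]
opening: 0.659
t: 49.25
tcp_pos: [0.6373, 0.248, -0.0094]
ee_rot: [0.001, 0.689, 0.725, 0.001]
wrist_force: [5.1, 0.7, -2.9]
opening: 0.118
```

```bash
python3 -m crank '[0,-0.02,-1.2,0,0,0,255, 0,-0.14,-1.19,0,0,0,255, 0,-0.26,-1.17,0,0,0,255, 0,-0.38,-1.14,0,0,0,255, 0,-0.49,-1.09,0,0,0,255, 0,-0.6,-1.04,0,0,0,255, 0,-0.7,-0.97,0,0,0,255]'
python3 -m crank '[0,-0.8,-0.89,0,0,0,255, 0,-0.89,-0.81,0,0,0,255, 0,-0.96,-0.71,0,0,0,255, 0,-1.03,-0.61,0,0,0,255, 0,-1.09,-0.5,0,0,0,255, 0,-1.13,-0.39,0,0,0,255, 0,-1.17,-0.27,0,0,0,255]'
python3 -m crank '[0,-1.19,-0.15,0,0,0,255, 0,-1.2,-0.02,0,0,0,255, 0,-1.19,0.1,0,0,0,255, 0,-1.18,0.22,0,0,0,255, 0,0,0,0,0,0,255, 0,0,0,0,0,0,255]'
```

```text
t: 49.95
tcp_pos: [0.6104, 0.2469, 0.0686]
ee_rot: [0.0, 0.689, 0.725, 0.0]
wrist_force: [4.5, 2.1, -6.5]
opening: 0.117
t: 50.65
tcp_pos: [0.5363, 0.2433, 0.1088]
ee_rot: [-0.001, 0.689, 0.725, -0.002]
wrist_force: [0.9, 6.7, -27.6]
opening: 0.108
t: 51.25
tcp_pos: [0.4911, 0.2412, 0.1085]
ee_rot: [-0.0, 0.689, 0.725, -0.0]
wrist_force: [1.6, 6.8, -22.7]
opening: 0.123
```

```bash
python3 -m crank '[0,0,0.3,0,0,0,255, 0,0,0,0,0,0,255]'; python3 -m crank '[0,-0.58,0.4,0,0,0,255, 0,0,0,0,0,0,255]'; python3 -m crank '[0,-0.57,0.35,0,0,0,255, 0,0,0,0,0,0,255]'
```

```text
t: 51.45
tcp_pos: [0.4924, 0.2414, 0.1084]
ee_rot: [-0.0, 0.689, 0.725, 0.001]
wrist_force: [-5.7, 1.4, 4.7]
opening: 0.118
t: 51.65
tcp_pos: [0.4892, 0.2414, 0.1069]
ee_rot: [0.001, 0.69, 0.724, 0.003]
wrist_force: [-6.2, -0.8, 22.0]
opening: 0.117
t: 51.85
tcp_pos: [0.4833, 0.2414, 0.1038]
ee_rot: [0.001, 0.69, 0.724, 0.003]
wrist_force: [-8.4, -2.0, 28.2]
opening: 0.118
```

```bash
python3 -m crank '[0,-0.5,-0.1,0,0,0,255, 0,0,0,0,0,0,255]'; python3 -m crank '[0,-0.5,0.15,0,0,0,255, 0,0,0,0,0,0,255]'; python3 -m crank '[0,-0.4,0.15,0,0,0,255, 0,0,0,0,0,0,255]'
```

```text
t: 52.05
tcp_pos: [0.4787, 0.241, 0.1025]
ee_rot: [0.001, 0.689, 0.724, 0.004]
wrist_force: [1.5, 2.3, 6.5]
opening: 0.113
t: 52.25
tcp_pos: [0.4715, 0.2406, 0.0991]
ee_rot: [0.0, 0.689, 0.725, 0.001]
wrist_force: [1.0, 3.8, 5.4]
opening: 0.119
t: 52.45
tcp_pos: [0.4706, 0.2406, 0.0985]
ee_rot: [0.002, 0.689, 0.724, 0.004]
wrist_force: [8.3, 2.9, 9.4]
opening: 0.112
```

```bash
python3 -m crank '[0,-0.2,0.1,0,0,0,255, 0,0,0,0,0,0,255]'; python3 -m crank '[0,-0.2,0.1,0,0,0,255, 0,0,0,0,0,0,255]'
```

```text
t: 52.65
tcp_pos: [0.4708, 0.2407, 0.0985]
ee_rot: [0.003, 0.69, 0.724, 0.005]
wrist_force: [11.2, 1.6, 11.7]
opening: 0.116
t: 52.85
tcp_pos: [0.471, 0.2408, 0.0984]
ee_rot: [0.004, 0.69, 0.724, 0.007]
wrist_force: [14.7, 0.4, 16.2]
opening: 0.114
```

The bail is at its stop: position stays fixed while the force rises. I'll release, rise, move clear of the cameras, and check numerically.

```bash
python3 -m crank '[0,0.2,-0.1,0,0,0,255, 0,0.1,-0.1,0,0,0,255, 0,0,0,0,0,0,0, 0,0,0,0,0,0,0, 0,0,0,0,0,0,0, 0,0,0,0,0,0,0, 0,0,0,0,0,0,0, 0,0,0,0,0,0,0, 0,0,0,0,0,0,0, 0,0,0,0,0,0,0]'
python3 -m crank '[0,0,-2,0,0,0,0, 0,0,-3,0,0,0,0, 0,0,-4,0,0,0,0, 0,0,-3,0,0,0,0, 4,-2,0,0,0,0,0, 4,-2,0,0,0,0,0, 4,-2,0,0,0,0,0, 4,-2,0,0,0,0,0, 4,-2,0,0,0,0,0, 4,-2,0,0,0,0,0]'
python3 -m crank '[4,-2,0,0,0,0,0, 4,-2,0,0,0,0,0, 4,-2,0,0,0,0,0, 0,0,0,0,0,0,0]'
python3 - <<'E'
from h import *
np.set_printoptions(precision=4,suppress=True)
P={}
for n in("top","scene"):
    im=cams.get_image(n);P[n]=im;cv2.imwrite(f"pics/{n}10.png",im[:,:,::-1]);m=cams.camera_model(n)
    old=cv2.imread(f"pics/{n}0.png")[:,:,::-1]
    d=np.abs(im.astype(int)-old).max(2)>22
    nl,L,S,C=cv2.connectedComponentsWithStats(d.astype(np.uint8))
    for i in range(1,nl):
        if S[i,4]>20:print(n,S[i].tolist(),C[i].round(0),unproj(m,C[i],.08)[0][:2])
    for nm,p in(("bar",[loc(MO,[0,y,.156]) for y in(-.1,0,.1)]),("tin",[[.658,.0245,.062]]),("mat",[[.6585,.024,.003]])):
        print(n,nm,proj(m,p).round(1).tolist())
    # dark/grey bar profile across mould at y=0.05,-0.05: row of bar
    for y in(-.05,.05):
        q=proj(m,loc(MO,[0,y,.156]))[0].astype(int);print("profile",q,[tuple(im[q[1]+k,q[0]].tolist()) for k in range(-6,7)])
t=cams.camera_model('top')
im=P['top'];h=cv2.cvtColor(im,cv2.COLOR_RGB2HSV);b=(h[...,1]>60);b[:,:190]=0;b[:,290:]=0;b[:150]=0;b[215:]=0
ys,xs=np.where(b);print("mat bbox",xs.min(),xs.max(),ys.min(),ys.max())
E
```

```text
t: 53.85
tcp_pos: [0.4651, 0.2394, 0.0962]
ee_rot: [-0.0, 0.689, 0.725, -0.001]
wrist_force: [-0.3, 0.2, 0.3]
opening: 0.813
t: 54.85
tcp_pos: [0.3322, 0.4745, 0.2164]
ee_rot: [-0.0, 0.689, 0.725, -0.0]
wrist_force: [0.3, 0.0, 0.5]
opening: 0.992
t: 55.25
tcp_pos: [0.2607, 0.5955, 0.2156]
ee_rot: [-0.002, 0.686, 0.728, -0.001]
wrist_force: [-0.4, -0.6, -0.6]
opening: 0.999
top [227, 174, 27, 28, 600] [240. 187.] [0.6338 0.0226]
top [128, 183, 33, 28, 743] [144. 196.] [0.6105 0.2542]
top [74, 238, 130, 38, 1938] [133. 256.] [0.4679 0.2768]
top [315, 246, 81, 23, 1144] [355. 257.] [ 0.4664 -0.2538]
top bar [[185.6, 257.0], [139.1, 259.3], [92.2, 261.6]]
top tin [[239.5, 178.3]]
top mat [[240.1, 180.9]]
profile [162 258] [(48, 33, 23), (44, 27, 17), (49, 40, 35), (74, 74, 75), (102, 106, 109), (109, 113, 119), (112, 116, 122), (111, 116, 122), (97, 101, 104), (65, 62, 61), (47, 34, 25), (46, 30, 18), (47, 32, 21)]
profile [115 260] [(51, 34, 20), (50, 33, 20), (52, 38, 30), (69, 65, 64), (95, 97, 101), (107, 112, 117), (110, 114, 120), (110, 115, 121), (100, 103, 108), (71, 67, 66), (51
[... 443 characters left out ...]
, 195, 26, 33, 664] [273. 211.] [0.6551 0.0086]
scene [115, 201, 32, 18, 290] [130. 209.] [ 0.4505 -0.2979]
scene bar [[275.7, 124.9], [304.1, 109.1], [330.8, 94.3]]
scene tin [[278.5, 212.0]]
scene mat [[277.3, 222.9]]
profile [290 116] [(147, 162, 148), (147, 162, 148), (147, 162, 148), (146, 161, 147), (141, 154, 141), (123, 133, 125), (111, 117, 114), (108, 113, 110), (104, 106, 103), (88, 86, 80), (86, 72, 59), (97, 75, 55), (85, 66, 49)]
profile [317 101] [(146, 162, 148), (146, 162, 147), (147, 162, 148), (146, 161, 147), (143, 156, 143), (130, 138, 131), (114, 118, 115), (109, 113, 111), (102, 106, 102), (81, 82, 76), (75, 67, 56), (71, 62, 50), (69, 60, 48)]
mat bbox 221 260 162 197
```

The bail is closed, with the bar at its predicted pixels. But the tin shows about 2 cm off the mat's middle, so it was knocked. I'll measure it.

```bash
python3 - <<'E'
from h import *
t=cams.camera_model("top");s=cams.camera_model("scene")
print(unproj(t,[240.4,187.6],.062),unproj(s,[275,204],.062))
# fit silhouette: diff mask vs projected cylinder
for n,m in(("top",t),("scene",s)):
    im=cv2.imread(f"pics/{n}10.png").astype(int);old=cv2.imread(f"pics/{n}0.png")
    d=(np.abs(im-old).max(2)>16).astype(np.uint8);c=proj(m,[.65,.024,.03])[0].astype(int)
    w=np.zeros_like(d);w[c[1]-35:c[1]+35,c[0]-35:c[0]+35]=1;d*=w
    best=[]
    a=np.linspace(0,2*np.pi,24)
    for x in np.arange(.60,.70,.002):
        for y in np.arange(-.02,.07,.002):
            pts=np.vstack([proj(m,np.c_[x+.033*np.cos(a),y+.033*np.sin(a),0*a+z]) for z in(.003,.065)])
            k=np.zeros_like(d);cv2.fillConvexPoly(k,cv2.convexHull(pts.round().astype(np.int32)),1)
            best.append(((k&d).sum()/(k|d).sum(),x,y))
    print(n,max(best),d.sum())
u=np.array([.6585,.024]);print("now",r.state()["tcp_pos"])
E
```

```text
[[0.63482974 0.02209408 0.062     ]] [[0.63319022 0.03064738 0.062     ]]
top (np.float64(0.9515625), np.float64(0.636), np.float64(0.023999999999999962)) 624
scene (np.float64(0.9475100942126514), np.float64(0.636), np.float64(0.023999999999999962)) 707
now [0.26640268 0.59036108 0.21573588]
```

Both cameras put the tin at (0.636, 0.024), 22 mm off centre. I'll re-centre it.

```bash
python3 -m crank '[0,0,0,0,0,-0.143,0, 0,0,0,0,0,-0.143,0, 0,0,0,0,0,-0.143,0, 0,0,0,0,0,-0.143,0, 0,0,0,0,0,-0.143,0, 0,0,0,0,0,-0.143,0, 0,0,0,0,0,-0.143,0, 0,0,0,0,0,-0.143,0, 0,0,0,0,0,-0.142,0, 0,0,0,0,0,-0.142,0]'
python3 -m crank '[0,0,0,0,0,-0.142,0, 0,0,0,0,0,0,0]'
python3 -c "
from h import *
got([.636,.024,.034],RA(MO[2]),[[.636,.024,.24]])"
```

```text
t: 56.35
tcp_pos: [0.2694, 0.5882, 0.2164]
ee_rot: [0.0, 0.045, 0.999, -0.001]
wrist_force: [0.5, 0.0, 0.2]
opening: 0.996
t: 56.55
tcp_pos: [0.2693, 0.5884, 0.2163]
ee_rot: [-0.0, -0.024, 1.0, -0.001]
wrist_force: [0.2, -0.7, 0.2]
opening: 1.004
t 56.5 tcp [0.2693 0.5884 0.2163] open 1.004 F [ 0.2 -0.7  0.2]
turn [-0.001 -0.     0.   ] shift [-33.92 -58.13   1.23] shift [ 0.   0.  20.6]
```

```bash
python3 -m crank '[-2.3,-3.9,0,0,0,0,0, -2.3,-3.9,0,0,0,0,0, -2.3,-3.9,0,0,0,0,0, -2.3,-3.9,0,0,0,0,0, -2.3,-3.9,0,0,0,0,0, -2.3,-3.9,0,0,0,0,0, -2.3,-3.9,0,0,0,0,0, -2.3,-3.9,0,0,0,0,0, -2.3,-3.9,0,0,0,0,0, -2.3,-3.9,0,0,0,0,0]'
python3 -m crank '[-2.3,-3.9,0,0,0,0,0, -2.3,-3.9,0,0,0,0,0, -2.2,-3.8,0,0,0,0,0, -2.1,-3.8,0,0,0,0,0, -2.0,-3.7,0,0,0,0,0, 0,0,4,0,0,0,0, 0,0,4,0,0,0,0, 0,0,0,0,0,0,0, 0,0,0,0,0,0,0]'
python3 -c "
from h import *
got([.636,.024,.037],RA(MO[2]))
im=cams.get_image('wrist');cv2.imwrite('pics/w11.png',im[:,:,::-1])"
```

```text
t: 57.55
tcp_pos: [0.5173, 0.2088, 0.2165]
ee_rot: [-0.0, -0.022, 1.0, -0.0]
wrist_force: [0.5, -0.2, 0.0]
opening: 1.0
t: 58.45
tcp_pos: [0.6343, 0.0257, 0.1366]
ee_rot: [-0.001, -0.023, 1.0, -0.0]
wrist_force: [0.2, 0.2, 0.4]
opening: 1.004
t 58.5 tcp [0.6343 0.0257 0.1366] open 1.004 F [0.2 0.2 0.4]
turn [-0.001 -0.002 -0.001] shift [-0.16 -0.18 13.56]
```

```bash
python3 -m crank '[-0.15,-0.15,3.5,0,0,0,0, 0,0,4,0,0,0,0, 0,0,3,0,0,0,0, 0,0,2,0,0,0,0, 0,0,1,0,0,0,0, 0,0,0,0,0,0,0, 0,0,0,0,0,0,255, 0,0,0,0,0,0,255, 0,0,0,0,0,0,255, 0,0,0,0,0,0,255]'
python3 -m crank '[0,0,0,0,0,0,255, 0,0,0,0,0,0,255, 0,0,0,0,0,0,255]'
python3 -c "
from h import *
go([.6585,.024,.003],RA(MO[2]))"
```

```text
t: 59.5
tcp_pos: [0.6372, 0.0246, 0.0025]
ee_rot: [0.001, -0.025, 1.0, -0.0]
wrist_force: [-1.4, 0.2, 5.9]
opening: 0.742
t: 59.8
tcp_pos: [0.6371, 0.0246, 0.0025]
ee_rot: [0.0, -0.025, 1.0, -0.0]
wrist_force: [-1.5, -1.4, 6.5]
opening: 0.738
t 59.8 tcp [0.6371 0.0246 0.0025] open 0.738 F [-1.5 -1.4  6.5]
turn [-0.001  0.001  0.001] shift [-2.13 -0.17 -0.05]
```

```bash
python3 -m crank '[0,0,-1,0,0,0,255, 0,0,-0.5,0,0,0,255, -1.1,-0.1,0,0,0,0,255, -1.05,-0.05,0,0,0,0,255, 0,0,0,0,0,0,255, 0,0,0.7,0,0,0,255, 0,0,0.5,0,0,0,255, 0,0,0.2,0,0,0,255, 0,0,0,0,0,0,255, 0,0,0,0,0,0,255]'
python3 -c "
from h import *
go([.6585,.024,.003],RA(MO[2]))"
```

```text
t: 60.8
tcp_pos: [0.6563, 0.0246, 0.0025]
ee_rot: [-0.002, -0.025, 1.0, -0.0]
wrist_force: [-4.3, -0.6, 6.8]
opening: 0.743
t 60.8 tcp [0.6563 0.0246 0.0025] open 0.743 F [-4.3 -0.6  6.8]
turn [-0.    -0.003  0.002] shift [-0.21 -0.07 -0.05]
```

Close enough (2 mm). I'll release, retreat to the left, and run the final checks.

```bash
python3 -m crank '[0,0,0,0,0,0,0, 0,0,0,0,0,0,0, 0,0,0,0,0,0,0, 0,0,0,0,0,0,0, 0,0,0,0,0,0,0, 0,0,-2,0,0,0,0, 0,0,-4,0,0,0,0, 0,0,-5,0,0,0,0, 0,0,-5,0,0,0,0, 0,0,-5,0,0,0,0]'
python3 -m crank '[0,0,-1,0,0,0,0, 2.3,3.9,0,0,0,0,0, 2.3,3.9,0,0,0,0,0, 2.3,3.9,0,0,0,0,0, 2.3,3.9,0,0,0,0,0, 2.3,3.9,0,0,0,0,0, 2.3,3.9,0,0,0,0,0, 2.3,3.9,0,0,0,0,0, 2.3,3.9,0,0,0,0,0, 2.3,3.9,0,0,0,0,0]'
python3 -m crank '[2.3,3.9,0,0,0,0,0, 2.3,3.9,0,0,0,0,0, 2.3,3.9,0,0,0,0,0, 2.3,3.9,0,0,0,0,0, 2.3,3.9,0,0,0,0,0, 2.3,3.9,0,0,0,0,0, 0,0,0,0,0,0,0, 0,0,0,0,0,0,0]'
cat > chk.py <<'E'
from h import *
for n in("top","scene"):
    m=cams.camera_model(n);im=cams.get_image(n);cv2.imwrite(f"pics/{n}12.png",im[:,:,::-1]);im=im[:,:,::-1].astype(int)
    old=cv2.imread(f"pics/{n}0.png");prev=cv2.imread(f"pics/{n}10.png")
    def comps(a,b,th):
        _,_,S,C=cv2.connectedComponentsWithStats((np.abs(a-b.astype(int)).max(2)>th).astype(np.uint8))
        return [(S[i].tolist()) for i in range(1,len(S)) if S[i,4]>20]
    print(n,"vs start",comps(im,old,22),"\n   vs before recentre",comps(im,prev,22))
    d=(np.abs(im-old).max(2)>16).astype(np.uint8);c=proj(m,[.65,.024,.03])[0].astype(int)
    w=np.zeros_like(d);w[c[1]-35:c[1]+35,c[0]-35:c[0]+35]=1;d*=w
    best=[];a=np.linspace(0,2*np.pi,24)
    for x in np.arange(.60,.70,.002):
        for y in np.arange(-.02,.07,.002):
            pts=np.vstack([proj(m,np.c_[x+.033*np.cos(a),y+.033*np.sin(a),0*a+z]) for z in(.003,.065)])
            k=np.zeros_like(d);cv2.fillConvexPoly(k,cv2.convexHull(pts.round().astype(np.int32)),1)
            best.append(((k&d).sum()/(k|d).sum(),x.round(3),y.round(3)))
    print("   tin",max(best))
print(r.state()["t"],r.state()["tcp_pos"])
E
python3 chk.py
```

```text
t: 61.8
tcp_pos: [0.6575, 0.0245, 0.2141]
ee_rot: [-0.001, -0.025, 1.0, -0.0]
wrist_force: [1.3, 1.0, 0.3]
opening: 1.001
t: 62.8
tcp_pos: [0.4324, 0.3661, 0.2218]
ee_rot: [-0.001, -0.025, 1.0, -0.0]
wrist_force: [0.6, -0.6, -0.0]
opening: 0.996
t: 63.6
tcp_pos: [0.2831, 0.5922, 0.2213]
ee_rot: [-0.001, -0.026, 1.0, -0.001]
wrist_force: [0.6, -1.4, -0.8]
opening: 1.002
top vs start [[227, 166, 27, 29, 617], [128, 183, 33, 28, 743], [74, 238, 130, 38, 1937], [315, 246, 81, 23, 1141]] 
   vs before recentre [[227, 166, 27, 17, 217], [227, 185, 27, 17, 231]]
   tin (np.float64(0.9642301710730948), np.float64(0.656), np.float64(0.024))
scene vs start [[114, 0, 13, 34, 165], [165, 0, 7, 22, 69], [347, 0, 8, 12, 72], [325, 89, 16, 9, 43], [338, 90, 9, 26, 96], [269, 95, 69, 45, 636], [315, 97, 7, 6, 24], [286, 114, 6, 6, 22], [325, 151, 27, 31, 648], [149, 188, 30, 18, 282], [115, 201, 32, 18, 289], [266, 200, 25, 33, 661]] 
   vs before recentre [[114, 0, 13, 34, 154], [165, 0, 5, 14, 47], [347, 0, 8, 12, 71], [261, 195, 24, 29, 197], [267, 204, 24, 29, 269]]
   tin (np.float64(0.9465954606141522), np.float64(0.654), np.float64(0.024))
63.7 [0.28565043 0.59054783 0.22181828]
```

```bash
python3 -c "
from workcell import r
print(r.finish_job(), r.state()['t'])"
```

```text
the job is handed in; nothing more can be done
the job is handed in; nothing more can be done
```

The job is done and handed in at about 64 s of the 210 s allowed. The tin is on the mat, both plaques lean in the rack, and the bail is closed over the empty mould. Only two plaques were there, in the mould cavities at y = +84 and −28 mm.

- **Tin:** I set it on the mat, then swung the bail back. At some point before the final check the tin was knocked about 22 mm aside. I put it back after closing the bail, so the bail was not the very last thing moved. Both cameras now put the tin 3–6 mm from my estimate of the mat's centre.
- **Bail:** It started slightly ajar, at about 0.1 rad. When opened, its bar matched the predicted 2.05 rad position in the picture. On closing I pushed until it stopped and the force rose, and the bar then matched the predicted closed position. The closing path was slightly off the bail's arc and put up to about 28 N on the wrist, under the 120 N limit.
- **Plaques:** They lean at rack y = −44 and +44 mm. I felt the front lip on both before letting go, and both cameras show them at the leaning positions I calculated. Contact with the lip after release was not measured to the millimetre.
- **Other things:** The images show no change at the mug, jar or tape.
- **Check that disagreed:** The real fingertips sit about 36 mm above the reported tool point. Because of this, my first tin grasp closed above the tin without touching it; I corrected for it from then on.

My 16 picture views ran out after the first plaque was placed, so every later check used image code and force readings.

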